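# Clip the ebony handle into its sprung rack

## Robot

A 6-joint arm with a two-finger parallel gripper is mounted at the origin on the work surface. World frame = base frame: x ahead of the robot, y to its left, z up, the work surface at z = 0. Lengths are in m, angles in rad, forces in N, time in s.
With the tool pointing down it reaches from about 0.25 to 0.725 m from the base axis. Payload 4 kg.
Tool frame: the origin (TCP) lies midway between the tips of the shut fingers; the grasp point (between the pads) lies 19 mm behind it (env.tcp_to_grasp is the distance from the TCP to the grasp point, in m); z points along the fingers, y is the direction in which the jaws open and shut (so a half turn about z gives the same grasp; the last joint's range is limited). The gripper opens to 85 mm and grips with 20 to 120 N. Pads are 22 mm wide; open, the fingers measure 114 mm over their backs; the gripper's body (76 mm by 85 mm) begins 54 mm behind the grasp point. The pads swing forward as they close: fully open they stand 13 mm farther back than shut.
Start: joints at [1.143, 0.241, 0.005, 1.335, 0, 1.571], TCP at [0.207, 0.455, 0.201] pointing down, gripper open.
Joint ranges: [-2.72, 2.72], [-1.05, 1.87], [-1.09, 1.28], [-1.99, 2.15], [-1.42, 1.44], [-3.14, 3.14]. Speed limits (rad/s): [2.79, 2.79, 3.14, 3.14, 3.14, 3.14].

## Interface

Orientations are given as a rotation vector (axis times angle).
In Python, from bench import telemetry, eyes, ticket, env gives the robot as it stands. The module is installed in compiled form; this text tells all that it offers.
- The arm moves only by the tool carry_out, never from a script. Its argument "motion" is a list of rows, each an object with "xyz": the shift along the tool's x, y, z in mm, a list of three; "twist": the turn, a rotation vector about the tool's x, y, z in degrees, a list of three; "gripper": the finger opening in mm, from 0 to 85.4. In form: [{"xyz": [dx, dy, dz], "twist": [rx, ry, rz], "gripper": gripper}, ...]. A call has exactly 5 rows; each row shifts and turns the commanded pose from where the row before left it, along the tool's axes as they then stand; what a row does not reach is not made up. A row lasts 1/8 s, in which the tool goes at most 62.5 mm and 10.7 degrees, less where a joint would pass 70% of its speed; a pose out of reach is approached as far as the arm can. A call is refused whole if a number of a shift passes 62.5 or a number of a turn 10.7, either way. A call with a gripper value outside its range is refused whole. The fingers move at their own pace and stop on an object; "force" is the grip in N (left out, the last holds). Time passes only in rows, so rows that do not move let the fingers close, or fill a call up. It gives the time, the measured TCP pose, the force and the opening at its end, in the units of the state.
- telemetry.read_state(): the state, without advancing time (a new reading comes with each control period).
- eyes.grab_frame(name): name is "scene" or "side" or "wrist"; returns the picture (384x512x3 uint8, red, green, blue); there is no depth.
- eyes.camera_params(name): a dict with "fx", "fy", "cx", "cy" (pixels), "dist" ([k1, k2, p1, p2, k3] as OpenCV has them; the pictures are not rectified), "camera_from_world" (4x4, takes a point from world to camera coordinates); the wrist camera has in their place "mount" (4x4, takes a point from camera to tool coordinates, whose origin is the TCP and whose axes are the flange's). Camera axes: x right, y down, z forward; pixel columns grow to the right and rows downward; lengths in m; the calibration is good to about 2 mm. A picture is of the moment at which its call begins: read the wrist's pose just before it. camera_params takes no time and is no camera call.
- ticket.hand_in(): hands the job in, once; it reports no verdict.
The state is a dict: "clock": time; "qpos": joint angles; "joint_velocities": joint speeds; "joint_efforts": joint torques, N m; "tool_pos": TCP position; "orientation": TCP orientation; "ft_force": force on the tool from outside, world axes, zero at the start; "ft_torque": the same for the moment, N m; "grip_width": finger opening in m.
Only numpy, scipy, OpenCV 4.12 (cv2) and the standard library are available. Lean on these libraries where they do the work, as an engineer would, in place of code of your own. Each camera call takes 0.05 s, during which the arm holds its last target.

## Task

Pick up the turned ebony handle and put it away in the brass clip stand: lay it level across the two forks and push it straight down past the sprung jaw until it sits home under the jaw's noses and the jaw has snapped shut over it, then let go. The fork slides on its stem and may have been left at any height in its range, so feel for the bottom and never lean on the clip with more than 30 N. Leave the striped top, the chuck key and the tin of tips where they are.

Things in the scene. Friction and masses are not known exactly. Their poses are not given: they have to be found in the camera images.
- handle: Turned black ebony handle, 134 mm long, about 90 g, lying level. Round shaft 18 mm thick, free over its middle 100 mm; an octagonal knob at each end, 28 mm across flats, 14 mm long, keeps it from rolling and holds the shaft's axis 14 mm above the surface. Origin below the middle, on the underside; y runs along the handle, z up at the start. Both ends are alike: either way round will do.
- handle_mid (a point): The middle of the handle, on the shaft's axis, with the axes of handle.
- stand: Fixed clip stand: wood foot 70 (x) by 120 (y) by 14 mm, brass socket, and in it a steel stem with a brass cross bar and two equal forks at y = +38 and -38 mm, each 10 mm thick, so 66 mm between them is free for fingers. Origin: middle of the underside; z up. The clipped handle lies along y, centred over the origin. Each fork is a slot 20 mm wide (x -10 to +10 mm) with a flat floor.
- clip_low (a point): Where the seated handle's middle is if the fork stands at its lowest: 94 mm straight above the stand's origin, with the stand's axes. The slot floor is 9 mm below the seated axis, the cross bar 16 mm below the floor. THE FORK'S HEIGHT IS NOT MEASURED: it was set anywhere from here to 26 mm higher (clip_high) and is stiff: feel for it.
- clip_high (a point): Where the seated handle's middle is if the fork stands at its highest: 120 mm above the stand's origin. A fixed tall prong at the slot's -x side goes upright to 34 mm above the slot's floor, then flares out to 53 mm above it; at +x are a short prong (10 mm) and the jaw. A handle merely lodged on top of the jaw has its axis about 42 mm above the slot's floor.
- jaw (a joint): Angle (rad) of the sprung steel jaw, two noses on one part, pivoted along y under the cross bar. 0 = shut; grows as the noses are pushed to +x, about 0.13 as the shaft passes, then springs shut. Shut, its noses slope in over the slots from 55 mm above the floor (x = +12 mm) to their tips 20 mm above it (x = +2.5 mm), leaving a 12.5 mm gap. Passing takes 5 to 12 N; come down slowly (10 mm/s).
- top: Bystander: blue and white striped wooden spinning top standing upside down on its crown, steel tip up; 57 mm wide, 76 mm high; origin at the middle of its underside.
- key: Bystander: steel T-shaped drill chuck key lying flat, about 130 mm long with an 80 mm cross bar, 18 mm high; origin on the underside near the middle of its length; it lies along its x axis.
- tin: Bystander: open round tin of steel tips, 72 mm wide, 34 mm high; origin at the middle of its underside.

How it is judged:
On the way, in this order (a step that is already met when the one before it is completed fails the run):
1. the handle has been lifted clear of the surface (its middle more than 130 mm up) (height (world z) of handle_mid above 0.13 m), for 0.1 s.
2. the handle, lying along the forks and centred within 8 mm, is pushing the jaw open (more than 0.08 rad) (value of joint jaw above 0.08 rad and contact force between handle and stand above 1 N and horizontal distance between handle_mid and stand below 0.008 m and angle between the y axis of handle and the y axis of stand, either way round below 0.15 rad), for 0.02 s.
At the end, for the whole second after the job is handed in: The handle rests in both forks under the noses of the jaw: jaw shut (under 0.03 rad), handle level and along the forks within 0.05 rad, its middle within 8 mm of the stand's middle along the handle and within 3 mm across it, at rest, carried by the clip, and the robot touches nothing (value of joint jaw below 0.03 rad and z of handle_mid in the frame of stand between 0.09 and 0.123 m and x of handle_mid in the frame of stand between -0.003 and 0.003 m and horizontal distance between handle_mid and stand below 0.008 m and angle between the y axis of handle and the y axis of stand, either way round below 0.05 rad and contact force between handle and stand above 0.2 N and linear speed of handle below 0.02 m/s and contact force between each of the arm, the fingers and anything else below 0.1 N).
It fails at once if the clip was pressed with more than 30 N by the handle (contact force between handle and stand above 30 N).
It fails at once if the robot itself pushed on the clip stand with more than 10 N instead of using the handle (contact force between any of the fingers, the arm and stand above 10 N).
It fails at once if a bystander (top, chuck key or tin) was moved more than 15 mm (distance of any of top, key, tin from where it was at the start of the episode above 0.015 m).
It fails at once if the striped top was knocked over (angle between top's own z axis and vertical above 0.5 rad).
It also fails if it takes over 45 s, if anything falls off the work surface, if the arm or the gripper's body presses on something with over 40 N, if the wrist force passes 120 N, or if a joint passes its speed limit or range.

## Working session

There is one attempt and no reset: what is moved stays moved. The work goes in short steps, Python scripts to look and compute and a tool call to move; the robot and the scene stay as the last step left them, time stands still between calls to the robot, and variables do not carry over. Pictures are saved under pics/ and viewed, and the job is handed in when it is done.

Besides the shell and the picture viewer there is one more tool, called as name([rows], argument=value, ...), one row to a line, values as JSON. carry_out: Moves the arm, as the interface text tells. Its arguments: {"type":"object","properties":{"motion":{"type":"array"},"force":{"type":"number"}},"required":["motion"]}

```bash
mkdir -p pics; python3 - <<'E'
from bench import telemetry, eyes, env
import cv2,json,numpy as np
s=telemetry.read_state(); print(s)
for n in ["scene","side","wrist"]:
    p=eyes.camera_params(n); print(n,{k:np.round(np.array(v),4).tolist() for k,v in p.items()})
    cv2.imwrite(f"pics/{n}0.png",eyes.grab_frame(n)[:,:,::-1])
print(env.tcp_to_grasp)
E
```

```text
{'clock': 0.0, 'qpos': array([ 1.14301181e+00,  2.41371020e-01,  3.68528765e-03,  1.33515498e+00,
       -5.36218116e-05,  1.57077634e+00]), 'joint_velocities': array([ 9.02377278e-04,  6.69744521e-04,  1.85181443e-05, -5.06830902e-05,
       -6.03572676e-04, -1.24372473e-03]), 'joint_efforts': array([-8.75252954e-04, -3.72318363e+01,  2.52409279e+01,  1.69550499e-02,
       -1.14221889e-04, -3.83684807e-06]), 'tool_pos': array([0.20715628, 0.45430451, 0.20041908]), 'orientation': array([-0.66673825, -3.0696347 ,  0.00315563]), 'ft_force': array([-0.78037735, -0.50183018, -0.2377582 ]), 'ft_torque': array([ 0.03539309, -0.00041045, -0.01878443]), 'grip_width': 0.08520312666893032}
scene {'fx': 477.0218, 'fy': 477.0218, 'cx': 254.4148, 'cy': 196.0051, 'dist': [0.056, 0.0, 0.0, 0.0, 0.0], 'camera_from_world': [[-0.2621, 0.9649, 0.0181, 0.1414], [0.6274, 0.1846, -0.7565, -0.2764], [-0.7333, -0.1869, -0.6538, 1.3898], [0.0, 0.0, 0.0, 1.0]]}
side {'fx': 346.3921, 'fy': 346.3921, 'cx': 252.2814, 'cy': 185.2984, 'dist': [-0.0724, 0.0, 0.0, 0.0, 0.0], 'camera_from_world': [[-0.8583, -0.5132, 0.0016, 0.4943], [-0.3738, 0.623, -0.6872, 0.2844], [0.3516, -0.5904, -0.7265, 0.5124], [0.0, 0.0, 0.0, 1.0]]}
wrist {'fx': 272.2207, 'fy': 272.2207, 'cx': 257.1868, 'cy': 188.0756, 'dist': [-0.0235, 0.0, 0.0, 0.0, 0.0], 'mount': [[0.0003, -0.9625, -0.2714, 0.0703], [1.0, 0.0, 0.0008, 0.0008], [-0.0008, -0.2714, 0.9625, -0.1729], [0.0, 0.0, 0.0, 1.0]]}
0.0187
```

View pics/scene0.png

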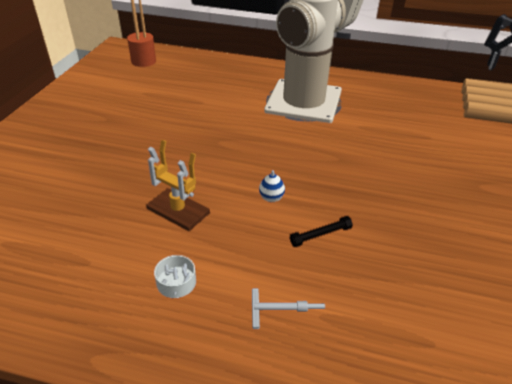

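View pics/side0.png

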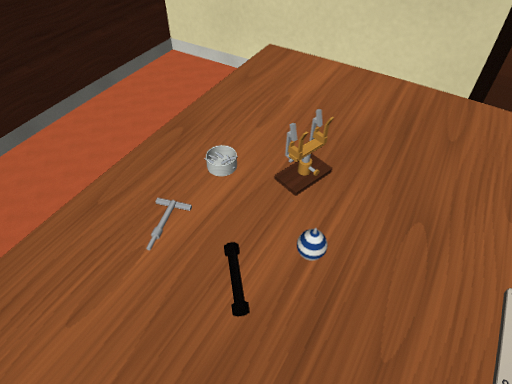

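View pics/wrist0.png

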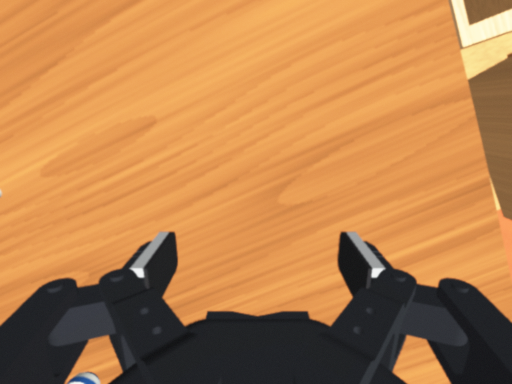

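```bash
cat > h.py <<'E'
import cv2,numpy as np
from bench import eyes,telemetry
from scipy.spatial.transform import Rotation as R
def cam(n,state=None):
    p=eyes.camera_params(n); K=np.array([[p['fx'],0,p['cx']],[0,p['fy'],p['cy']],[0,0,1]]);d=np.array(p['dist'],float)
    if n!='wrist': T=np.array(p['camera_from_world'])
    else:
        W=np.eye(4);W[:3,:3]=R.from_rotvec(state['orientation']).as_matrix();W[:3,3]=state['tool_pos']
        T=np.linalg.inv(W@np.array(p['mount']))
    return K,d,T
def ray(c,uv):
    K,d,T=c; q=cv2.undistortPoints(np.array(uv,float).reshape(-1,1,2),K,d)[:,0]
    D=np.c_[q,np.ones(len(q))]@T[:3,:3]; o=-T[:3,:3].T@T[:3,3]; return o,D
def plane(c,uv,z):
    o,D=ray(c,uv); return o+D*((z-o[2])/D[:,2])[:,None]
def proj(c,P):
    K,d,T=c; return cv2.projectPoints(np.array(P,float).reshape(-1,1,3),cv2.Rodrigues(T[:3,:3])[0],T[:3,3],K,d)[0][:,0]
def tri(c1,u1,c2,u2):
    o1,d1=ray(c1,u1);o2,d2=ray(c2,u2);out=[]
    for a,b in zip(d1,d2):
        s=np.linalg.lstsq(np.c_[a,-b],o2-o1,rcond=None)[0];p,q=o1+a*s[0],o2+b*s[1];out.append(np.r_[(p+q)/2,np.linalg.norm(p-q)])
    return np.array(out)
E
python3 - <<'E'
from h import *
for n in['scene','side']:
    im=cv2.imread(f'pics/{n}0.png');c=cam(n)
    m=(im.max(2)<45).astype(np.uint8); cs,_=cv2.findContours(m,0,1)
    for k in cs:
        if cv2.contourArea(k)<150: continue
        r=cv2.minAreaRect(k); b=cv2.boxPoints(r)
        ctr,(w,h),a=r; M=np.array(ctr)
        e=sorted([(np.linalg.norm(b[0]-b[1]),(b[1]-b[0])),(np.linalg.norm(b[1]-b[2]),(b[2]-b[1]))],key=lambda t:t[0])[1][1]
        print(n,cv2.contourArea(k),r)
        P=plane(c,[M-e/2,M,M+e/2],.014);print(P.round(4),np.degrees(np.arctan2(*(P[2]-P[0])[[1,0]])),np.linalg.norm(P[2]-P[0]))
    x,y=(130,130) if n=='scene' else (255,95)
    cv2.imwrite(f'pics/{n}crop.png',cv2.resize(im[y:y+110,x:x+100],None,fx=5,fy=5,interpolation=cv2.INTER_CUBIC))
E
```

```text
scene 451.0 ((320.6500244140625, 230.95001220703125), (12.33288288116455, 62.613094329833984), 71.56504821777344)
[[0.574  0.0839 0.014 ]
 [0.5301 0.136  0.014 ]
 [0.484  0.1905 0.014 ]] 130.1964342667095 0.13949912657936206
scene 3328.0 ((226.55458068847656, 37.840606689453125), (167.71575927734375, 26.36665916442871), 7.594642639160156)
[[-0.3261 -0.6512  0.014 ]
 [-0.3278 -0.3372  0.014 ]
 [-0.3252 -0.041   0.014 ]] 89.91418905275223 0.6102021260794884
scene 232.0 ((126.62081146240234, 22.68456268310547), (25.66230010986328, 11.759472846984863), 79.99201965332031)
[[-0.4516 -0.7883  0.014 ]
 [-0.3408 -0.7243  0.014 ]
 [-0.2403 -0.6662  0.014 ]] 30.00709987934361 0.2440994964659467
scene 726.5 ((292.5, 26.0), (36.0, 27.0), 90.0)
[[-0.6827 -0.1753  0.014 ]
 [-0.5031 -0.1377  0.014 ]
 [-0.3472 -0.105   0.014 ]] 11.828902010628575 0.342854541841919
scene 6040.5 ((425.0384826660156, 39.69230270385742), (180.84262084960938, 73.55259704589844), 7.125016689300537)
[[-0.5267  0.0175  0.014 ]
 [-0.5156  0.334   0.014 ]
 [-0.4999  0.621   0.014 ]] 87.45339998798345 0.6041473270266999
scene 729.0 ((240.0, 6.5), (13.0, 96.0), 90.0)
[[-0.5732 -0.5584  0.014 ]
 [-0.6341 -0.3786  0.014 ]
 [-0.6935 -0.1959  0.014 ]] 108.3574714864705 0.3819430910152567
side 752.0 ((236.09622192382812, 278.7456970214844), (73.42355346679688, 16.380329132080078), 82.64761352539062)
[[0.5754 0.0784 0.014 ]
 [0.5264 0.1384 0.014 ]
 [0.4842 0.1901 0.014 ]] 129.25020145255448 0.1441447129181204
side 1210.5 ((497.0508728027344, 56.58185577392578), (16.99278450012207, 99.74429321289062), 25.377742767333984)
[[ 0.221  -0.711   0.014 ]
 [ 0.1792 -1.0957  0.014 ]
 [ 0.1067 -1.7294  0.014 ]] -96.40301800005504 1.0247722126369916
side 14127.0 ((84.5, 68.5), (137.0, 169.0), 90.0)
[[ 1.6588 -0.0989  0.014 ]
 [ 1.3767 -0.2435  0.014 ]
 [ 1.1236 -0.3829  0.014 ]] -152.04937408565172 0.6058889357949017
```

View pics/scenecrop.png

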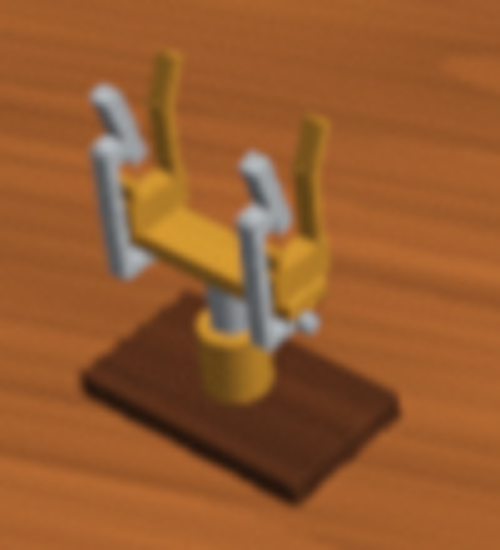

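View pics/sidecrop.png

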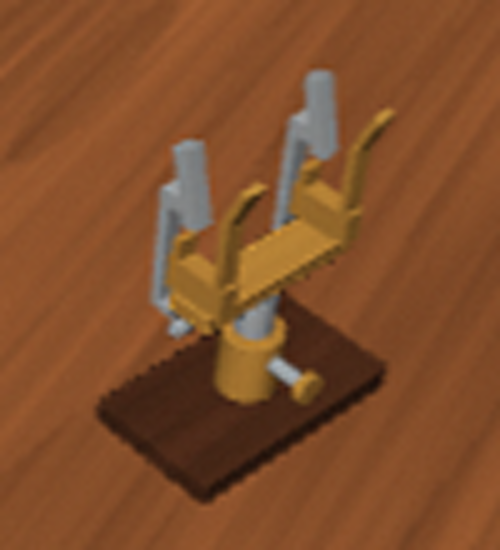

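```bash
python3 - <<'E'
from h import *
a=lambda p,o:(np.array(p,float)+.5)/5-.5+np.array(o)
cs,ci=cam('scene'),cam('side')
S=a([(84,376),(298,489),(398,402),(186,295)],(130,130))
D=a([(98,408),(204,490),(385,370),(277,290)],(255,95))
P=plane(cs,S,.014);Q=plane(ci,D,.014)
for X in(P,Q):
    print(X.round(4),'edges',[np.linalg.norm(X[i]-X[(i+1)%4]).round(4) for i in range(4)],'ctr',X.mean(0).round(4))
    for i in range(4):
        d=X[(i+1)%4]-X[i];print(i,np.degrees(np.arctan2(d[1],d[0])).round(1))
S=a([(298,503)],(130,130));print(plane(cs,S,0))
# fork features: tri of prong tops
s=a([(167,55),(315,120),(102,95),(253,160)],(130,130)); d=a([(258,188),(388,115),(190,147),(319,76)],(255,95))
for i in range(4):
  print(i,[tri(cs,[s[i]],ci,[d[j]]).round(4).tolist()[0] for j in range(4)])
E
```

```text
[[ 0.556  -0.2337  0.014 ]
 [ 0.5947 -0.1222  0.014 ]
 [ 0.5341 -0.1007  0.014 ]
 [ 0.4941 -0.2137  0.014 ]] edges [np.float64(0.1181), np.float64(0.0643), np.float64(0.1198), np.float64(0.065)] ctr [ 0.5447 -0.1676  0.014 ]
0 70.8
1 160.5
2 -109.5
3 -18.0
[[ 0.5901 -0.12    0.014 ]
 [ 0.5271 -0.0996  0.014 ]
 [ 0.488  -0.2104  0.014 ]
 [ 0.5541 -0.2358  0.014 ]] edges [np.float64(0.0662), np.float64(0.1175), np.float64(0.0708), np.float64(0.1212)] ctr [ 0.5398 -0.1664  0.014 ]
0 162.1
1 -109.5
2 -21.0
3 72.7
[[ 0.58934389 -0.12533896  0.        ]]
0 [[0.5369, -0.1716, 0.1528, 0.0504], [0.5081, -0.2009, 0.1541, 0.0018], [0.5626, -0.1581, 0.172, 0.0508], [0.5344, -0.1867, 0.1729, 0.0005]]
1 [[0.5331, -0.1289, 0.1546, 0.0018], [0.507, -0.1521, 0.1591, 0.0528], [0.5577, -0.1176, 0.1727, 0.0003], [0.5319, -0.1406, 0.1765, 0.0489]]
2 [[0.5455, -0.1966, 0.1338, 0.0524], [0.5156, -0.2282, 0.1344, 0.0022], [0.572, -0.1816, 0.1546, 0.0527], [0.5429, -0.2124, 0.1548, 0.0001]]
3 [[0.5414, -0.1525, 0.1359, 0.0011], [0.5144, -0.1775, 0.1401, 0.0545], [0.5668, -0.1399, 0.1555, 0.0011], [0.5401, -0.1645, 0.1589, 0.0504]]
```

```bash
cat >> h.py <<'E'
def plan(target,yaw_y,n,grip,first=None):
    """rows to target xyz with tool y axis along yaw (deg, mod 180), tool down. world pose in m"""
    s=telemetry.read_state();p=s['tool_pos'].copy();Rm=R.from_rotvec(s['orientation']).as_matrix()
    y=Rm[:,1];cur=np.degrees(np.arctan2(y[1],y[0]));d=(yaw_y-cur+90)%180-90
    # goal rotation
    a=np.radians(cur+d);Y=np.array([np.cos(a),np.sin(a),0]);Z=np.array([0,0,-1.]);G=np.c_[np.cross(Y,Z),Y,Z]
    rv=R.from_matrix(Rm.T@G).as_rotvec()
    step=(np.array(target)-p)/n*1000
    print('cur',p.round(4),'yaw',cur.round(2),'turn',d.round(2),'q',s['qpos'].round(2),'f',s['ft_force'].round(2),'w',s['grip_width'].round(4),'t',s['clock'])
    goal=p.copy()
    for i in range(n):
        want=p+(np.array(target)-p)*(i+1)/n
        t=np.round(Rm.T@(want-goal)*1000,1);tw=np.round(np.degrees(rv)/n,1)
        goal=goal+Rm@t/1000;Rm=Rm@R.from_rotvec(np.radians(tw)).as_matrix()
        print(f'{{"xyz":{t.tolist()},"twist":{tw.tolist()},"gripper":{grip}}},')
E
python3 -c "
from h import *
plan([.528,.137,.16],39.7,10,85)"
```

```text
Traceback (most recent call last):
  File "h.py", line 31, in plan
    print('cur',p.round(4),'yaw',cur.round(2),'turn',d.round(2),'q',s['qpos'].round(2),'f',s['ft_force'].round(2),'w',s['grip_width'].round(4),'t',s['clock'])
                                                                                                                      ^^^^^^^^^^^^^^^^^^^^^
AttributeError: 'float' object has no attribute 'round'
```

```bash
sed -i "s/s\['grip_width'\].round(4)/round(s['grip_width'],4)/" h.py
python3 -c "
from h import *
plan([.528,.137,.16],39.7,10,85)"
```

```text
cur [0.2072 0.4544 0.2006] yaw 65.49 turn -25.79 q [1.14 0.24 0.   1.34 0.   1.57] f [-0.5  -0.48  0.16] w 0.0856 t 0.15
{"xyz":[-42.4, -15.6, 4.1],"twist":[-0.0, 0.0, 2.6],"gripper":85},
{"xyz":[-43.0, -13.6, 4.1],"twist":[-0.0, 0.0, 2.6],"gripper":85},
{"xyz":[-43.6, -11.7, 4.1],"twist":[-0.0, 0.0, 2.6],"gripper":85},
{"xyz":[-44.1, -9.6, 4.0],"twist":[-0.0, 0.0, 2.6],"gripper":85},
{"xyz":[-44.4, -7.7, 4.1],"twist":[-0.0, 0.0, 2.6],"gripper":85},
{"xyz":[-44.8, -5.6, 4.1],"twist":[-0.0, 0.0, 2.6],"gripper":85},
{"xyz":[-45.0, -3.6, 4.1],"twist":[-0.0, 0.0, 2.6],"gripper":85},
{"xyz":[-45.1, -1.6, 4.1],"twist":[-0.0, 0.0, 2.6],"gripper":85},
{"xyz":[-45.1, 0.5, 4.1],"twist":[-0.0, 0.0, 2.6],"gripper":85},
{"xyz":[-45.1, 2.5, 4.1],"twist":[-0.0, 0.0, 2.6],"gripper":85},
```

carry_out([
  {"xyz":[-42.4,-15.6,4],"twist":[0,0,2.6],"gripper":85},
  {"xyz":[-43,-13.6,4],"twist":[0,0,2.6],"gripper":85},
  {"xyz":[-43.6,-11.7,4],"twist":[0,0,2.6],"gripper":85},
  {"xyz":[-44,-9.6,4],"twist":[0,0,2.6],"gripper":85},
  {"xyz":[-44.4,-7.7,4],"twist":[0,0,2.6],"gripper":85},
])

```text
clock: 0.78
tool_pos: [0.3685, 0.2951, 0.181]
orientation: [-1.012, -2.974, 0.0]
ft_force: [1.6, 0.1, -0.1]
grip_width: 0.0846
```

carry_out([
  {"xyz":[-44.8,-5.6,4],"twist":[0,0,2.6],"gripper":85},
  {"xyz":[-45,-3.6,4],"twist":[0,0,2.6],"gripper":85},
  {"xyz":[-45,-1.6,4],"twist":[0,0,2.6],"gripper":85},
  {"xyz":[-45,0.5,4],"twist":[0,0,2.6],"gripper":85},
  {"xyz":[-45,2.5,4],"twist":[0,0,2.4],"gripper":85},
])

```text
clock: 1.4
tool_pos: [0.5287, 0.1366, 0.1608]
orientation: [-1.337, -2.842, 0.0]
ft_force: [0.2, 0.5, -0.7]
grip_width: 0.0852
```

```bash
python3 - <<'E'
from h import *
s=telemetry.read_state();im=eyes.grab_frame('wrist')[:,:,::-1];cv2.imwrite('pics/w1.png',im)
print(s['tool_pos'],s['ft_force'])
c=cam('wrist',s);np.savez('w1.npz',**{k:s[k] for k in('tool_pos','orientation')})
E
```

```text
[0.52867616 0.13658551 0.16083238] [ 0.18015069  0.49812206 -0.70285694]
```

View pics/w1.png

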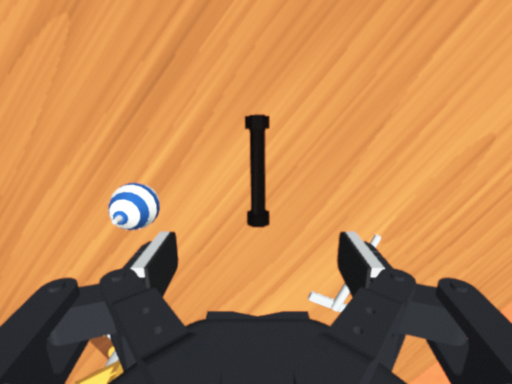

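```bash
python3 - <<'E'
from h import *
s=np.load('w1.npz');c=cam('wrist',s);im=cv2.imread('pics/w1.png')
m=(im.max(2)<60).astype(np.uint8);m[232:]=0
cs,_=cv2.findContours(m,0,1);k=max(cs,key=cv2.contourArea);print(cv2.boundingRect(k))
pts=k[:,0];
# knob extremes: ends top row / bottom row
P=plane(c,pts.astype(float),.014)[:,:2];r=cv2.minAreaRect((P*1000).astype(np.float32));print(r)
b=cv2.boxPoints(r);print(b)
Pa=plane(c,[[258,122],[258,218]],.014);print(Pa)
# centreline: mean column by rows
ys,xs=np.nonzero(m*(cv2.drawContours(np.zeros_like(m),[k],-1,1,-1)))
C=[[xs[ys==y].mean(),y] for y in range(135,206)];Q=plane(c,C,.018)[:,:2]
v=cv2.fitLine((Q*1000).astype(np.float32),2,0,.01,.01).ravel();print(v,np.degrees(np.arctan2(v[1],v[0])))
plan([.528,.137,.05],39.7,5,60)
E
```

```text
(246, 116, 22, 110)
((529.3861694335938, 135.5384521484375), (24.135452270507812, 133.998046875), 40.173187255859375)
[[476.94418  178.94737 ]
 [563.3863    76.559746]
 [581.8281    92.12953 ]
 [495.38605  194.51715 ]]
[[0.49186975 0.18272202 0.014     ]
 [0.56697734 0.09214377 0.014     ]]
[  0.64565086  -0.7636328  526.70447    139.27956   ] -49.785507
cur [0.5323 0.1326 0.16  ] yaw 39.28 turn 0.42 q [ 0.25  0.36  0.06  1.27 -0.    1.13] f [ 3.73 -0.5   0.13] w 0.085 t 1.45
{"xyz":[1.3, -0.1, 22.0],"twist":[-0.0, 0.0, -0.1],"gripper":60},
{"xyz":[1.3, -0.1, 22.0],"twist":[-0.0, 0.0, -0.1],"gripper":60},
{"xyz":[1.3, -0.1, 22.0],"twist":[-0.0, 0.0, -0.1],"gripper":60},
{"xyz":[1.3, -0.1, 22.0],"twist":[-0.0, 0.0, -0.1],"gripper":60},
{"xyz":[1.3, -0.1, 22.0],"twist":[-0.0, 0.0, -0.1],"gripper":60},
```

```bash
cat >> h.py <<'E'
def handle_w(fn):
    eyes.grab_frame('wrist');s=telemetry.read_state();im=eyes.grab_frame('wrist')[:,:,::-1];cv2.imwrite(fn,im)
    c=cam('wrist',s);m=(im.max(2)<60).astype(np.uint8);m[232:]=0
    cs,_=cv2.findContours(m,0,1);k=max(cs,key=cv2.contourArea);print(cv2.boundingRect(k),s['tool_pos'])
    P=plane(c,k[:,0].astype(float),.014)[:,:2];r=cv2.minAreaRect((P*1000).astype(np.float32));print(r)
    return r
E
python3 - <<'E'
from h import *
handle_w('pics/w2.png')
plan([.529,.1365,.05],40,5,60)
E
```

```text
(246, 113, 23, 112) [0.53014289 0.13459559 0.16011122]
((529.8193359375, 135.68385314941406), (25.140399932861328, 135.63262939453125), 40.009029388427734)
cur [0.5286 0.1361 0.1603] yaw 39.49 turn 0.51 q [0.25 0.35 0.05 1.27 0.   1.13] f [-0.26 -0.61  0.94] w 0.0849 t 1.55
{"xyz":[-0.0, 0.1, 22.1],"twist":[-0.0, -0.0, -0.1],"gripper":60},
{"xyz":[-0.0, 0.2, 22.0],"twist":[-0.0, -0.0, -0.1],"gripper":60},
{"xyz":[-0.0, 0.1, 22.1],"twist":[-0.0, -0.0, -0.1],"gripper":60},
{"xyz":[-0.0, 0.2, 22.0],"twist":[-0.0, -0.0, -0.1],"gripper":60},
{"xyz":[-0.1, 0.1, 22.1],"twist":[-0.0, -0.0, -0.1],"gripper":60},
```

carry_out([
  {"xyz":[-0.7,0.7,25],"twist":[0,0,-0.4],"gripper":60},
  {"xyz":[0,0,25],"twist":[0,0,0],"gripper":60},
  {"xyz":[0,0,25],"twist":[0,0,0],"gripper":60},
  {"xyz":[0,0,25],"twist":[0,0,0],"gripper":60},
  {"xyz":[0,0,25],"twist":[0,0,0],"gripper":60},
])

```text
clock: 2.17
tool_pos: [0.5279, 0.1388, 0.0356]
orientation: [-1.322, -2.849, 0.0]
ft_force: [0.5, -0.5, 0.1]
grip_width: 0.0599
```

carry_out([
  {"xyz":[0,0,11],"twist":[0,0,0],"gripper":50},
  {"xyz":[0,0,11],"twist":[0,0,0],"gripper":40},
  {"xyz":[0,0,10],"twist":[0,0,0],"gripper":40},
  {"xyz":[0,0,0],"twist":[0,0,0],"gripper":40},
  {"xyz":[0,0,0],"twist":[0,0,0],"gripper":40},
])

```text
clock: 2.8
tool_pos: [0.5294, 0.1378, 0.0048]
orientation: [1.325, 2.848, 0.001]
ft_force: [0.3, -0.4, 0.5]
grip_width: 0.0401
```

```bash
python3 - <<'E'
from h import *
plan([.5296,.136,.002],40,5,40)
cv2.imwrite('pics/s2.png',cv2.resize(eyes.grab_frame('side')[180:340,150:350,::-1],None,fx=3,fy=3))
cv2.imwrite('pics/w3.png',eyes.grab_frame('wrist')[:,:,::-1])
E
```

```text
cur [0.5294 0.1378 0.0048] yaw 40.08 turn -0.08 q [ 0.25  0.49 -0.17  0.9  -0.    1.13] f [ 0.27 -0.35  0.45] w 0.0401 t 2.8
{"xyz":[-0.3, -0.2, 0.6],"twist":[0.0, 0.0, 0.0],"gripper":40},
{"xyz":[-0.3, -0.2, 0.5],"twist":[0.0, 0.0, 0.0],"gripper":40},
{"xyz":[-0.3, -0.2, 0.6],"twist":[0.0, 0.0, 0.0],"gripper":40},
{"xyz":[-0.3, -0.2, 0.5],"twist":[0.0, 0.0, 0.0],"gripper":40},
{"xyz":[-0.3, -0.2, 0.6],"twist":[0.0, 0.0, 0.0],"gripper":40},
```

View pics/w3.png

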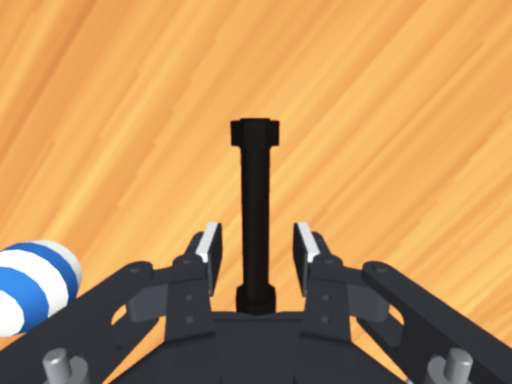

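```bash
python3 - <<'E'
from h import *
s=telemetry.read_state();c=cam('wrist',s)
P=plane(c,[[255,146],[256,286],[255,120]],.016);print(P.round(4),P[:2].mean(0),s['tool_pos'],np.linalg.norm(P[0]-P[1]))
Rm=R.from_rotvec(s['orientation']).as_matrix();print((P[:2].mean(0)-s['tool_pos'])@Rm)
E
```

```text
[[0.4959 0.1759 0.016 ]
 [0.5582 0.1028 0.016 ]
 [0.4863 0.1874 0.016 ]] [0.5270387  0.13935358 0.016     ] [0.52950125 0.13777546 0.0049034 ] 0.09606112029414263
[ 0.00278729 -0.00085643 -0.01109895]
```

carry_out([
  {"xyz":[0,-0.5,2],"twist":[0,0,0],"gripper":40},
  {"xyz":[0,0,0],"twist":[0,0,0],"gripper":10},
  {"xyz":[0,0,0],"twist":[0,0,0],"gripper":10},
  {"xyz":[0,0,0],"twist":[0,0,0],"gripper":10},
  {"xyz":[0,0,0],"twist":[0,0,0],"gripper":10},
], force=60)

```text
clock: 3.52
tool_pos: [0.5286, 0.1374, 0.0023]
orientation: [1.325, 2.848, 0.0]
ft_force: [0.7, -0.8, 0.1]
grip_width: 0.0099
```

```bash
python3 - <<'E'
from h import *
cv2.imwrite('pics/w4.png',eyes.grab_frame('wrist')[:,:,::-1])
cv2.imwrite('pics/s4.png',cv2.resize(eyes.grab_frame('side')[200:340,150:350,::-1],None,fx=4,fy=4,interpolation=2))
print(telemetry.read_state())
E
```

```text
{'clock': 3.625, 'qpos': array([ 2.54297457e-01,  4.96081221e-01, -1.75661714e-01,  8.99022479e-01,
        1.35305635e-05,  1.12540874e+00]), 'joint_velocities': array([-6.57645855e-05,  1.27439199e-03, -3.10148370e-04, -1.69899300e-03,
        2.34417260e-04,  5.57417284e-05]), 'joint_efforts': array([-4.54029278e-04, -4.44381201e+01,  2.05694228e+01,  1.27937059e-03,
        6.07494002e-07,  3.82463895e-06]), 'tool_pos': array([0.52859285, 0.13739896, 0.00230859]), 'orientation': array([1.32547622e+00, 2.84826640e+00, 4.72968705e-05]), 'ft_force': array([0.05306366, 0.18628081, 0.67813275]), 'ft_torque': array([-0.03148525,  0.04472186, -0.00447402]), 'grip_width': 0.009803007327219308}
```

View pics/w4.png

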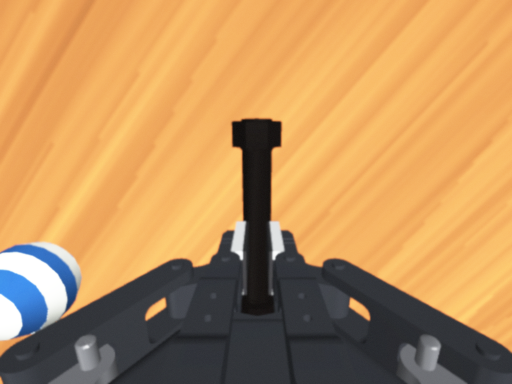

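View pics/s4.png

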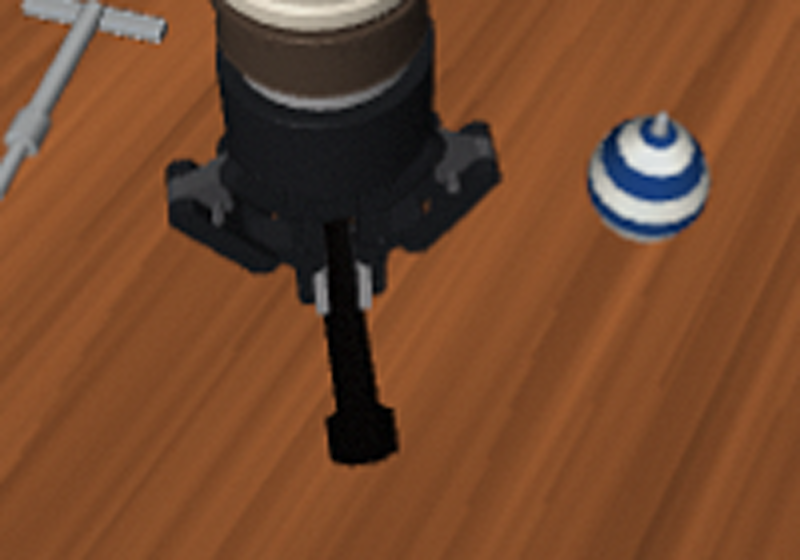

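carry_out([
  {"xyz":[0,0,0],"twist":[0,0,0],"gripper":0},
  {"xyz":[0,0,0],"twist":[0,0,0],"gripper":0},
  {"xyz":[0,0,0],"twist":[0,0,0],"gripper":0},
  {"xyz":[0,0,0],"twist":[0,0,0],"gripper":0},
  {"xyz":[0,0,-3],"twist":[0,0,0],"gripper":0},
], force=60)

```text
clock: 4.25
tool_pos: [0.5283, 0.1373, 0.0052]
orientation: [-1.325, -2.848, 0.001]
ft_force: [-0.7, -0.7, -0.9]
grip_width: -0.0004
```

```bash
python3 - <<'E'
from h import *
cv2.imwrite('pics/w5.png',eyes.grab_frame('wrist')[:,:,::-1])
cv2.imwrite('pics/s5.png',cv2.resize(eyes.grab_frame('side')[200:340,150:350,::-1],None,fx=4,fy=4,interpolation=2))
E
```

```text
(no output)
```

View pics/w5.png

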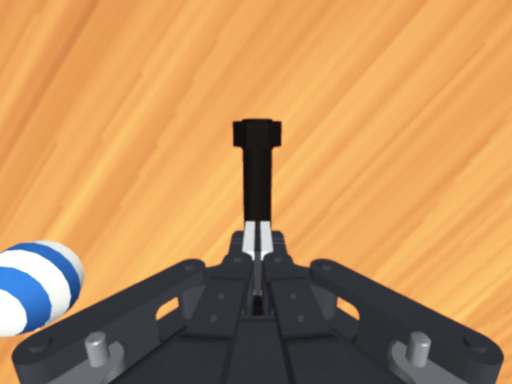

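View pics/s5.png

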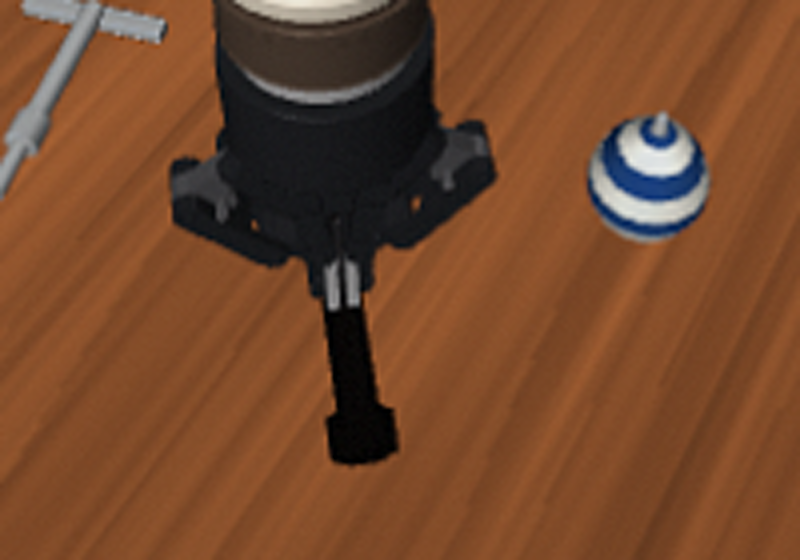

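```bash
python3 - <<'E'
from h import *
s=telemetry.read_state();print(s['tool_pos'],s['grip_width'],s['ft_force'],s['clock'])
a,b=cam('scene'),cam('side')
print(proj(b,[s['tool_pos']]),proj(a,[s['tool_pos']]))
print(tri(a,[[320.65,230.95]],b,[[236.1,278.75]]))
for n in['scene','side']:
    im=cv2.imread(f'pics/{n}0.png');m=(im.max(2)<45).astype(np.uint8); cs,_=cv2.findContours(m,0,1)
    k=[k for k in cs if 400<cv2.contourArea(k)<800 and cv2.boundingRect(k)[1]>150][0];print(n,cv2.boundingRect(k),cv2.convexHull(k)[:,0].tolist())
im=eyes.grab_frame('scene')[:,:,::-1];cv2.imwrite('pics/sc5.png',cv2.resize(im[150:300,240:400],None,fx=5,fy=4,interpolation=2))
E
```

```text
[0.52889673 0.13749078 0.00574247] 0.00015126672846655688 [ 0.78942631 -0.00571189  0.44529942] 4.35
[[235.32088773 279.95597526]] [[321.02060818 233.57691139]]
[[0.52725199 0.13639964 0.01091169 0.00118582]]
scene (290, 217, 62, 29) [[348, 217], [349, 218], [350, 220], [351, 224], [351, 226], [350, 227], [348, 228], [298, 245], [293, 245], [291, 241], [290, 238], [290, 236], [292, 234], [343, 217]]
side (224, 242, 25, 74) [[236, 243], [237, 244], [238, 246], [248, 307], [248, 312], [245, 314], [242, 315], [234, 315], [233, 314], [232, 311], [224, 249], [224, 245], [227, 243], [234, 242]]
```

View pics/sc5.png

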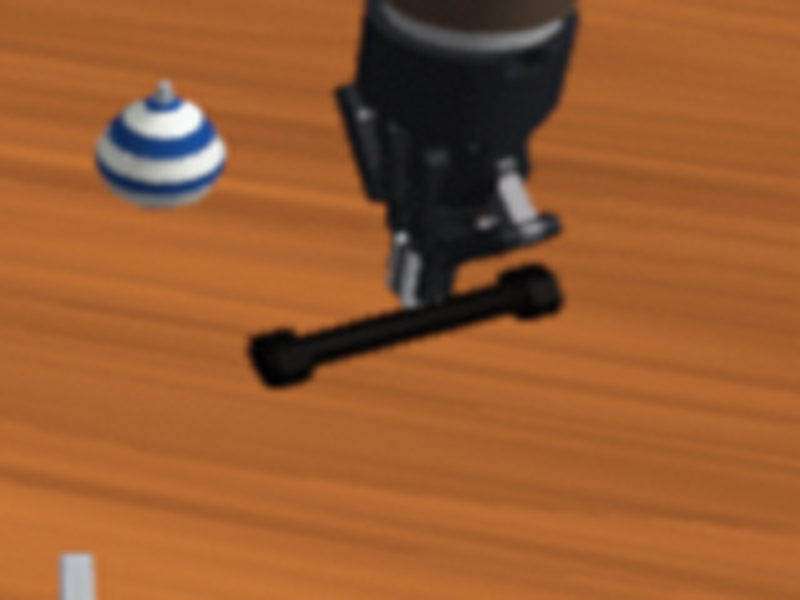

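```bash
python3 - <<'E'
from h import *
a,b=cam('scene'),cam('side')
print(tri(a,[[322,226.]],b,[[236,277.]]))
for z in(.0057,.015,.023,.03):print(z,proj(a,[[.5289,.1375,z]]),proj(b,[[.5289,.1375,z]]))
for c in(a,b):print(-c[2][:3,:3].T@c[2][:3,3])
im=eyes.grab_frame('side')[:,:,::-1];cv2.imwrite('pics/s6.png',cv2.resize(im[240:320,190:280],None,fx=8,fy=7,interpolation=2))
E
```

```text
[[0.52526546 0.13812494 0.02297151 0.00266254]]
0.0057 [[321.02258278 233.59363546]] [[235.31737896 279.97063877]]
0.015 [[321.52221489 230.35130198]] [[235.13190935 277.42180428]]
0.023 [[321.95731964 227.52973092]] [[234.96905626 275.18152359]]
0.03 [[322.34214223 225.03579142]] [[234.8239779  273.18398372]]
[1.22955793 0.17427629 0.69694854]
[0.35040552 0.37897837 0.56690415]
```

View pics/s6.png

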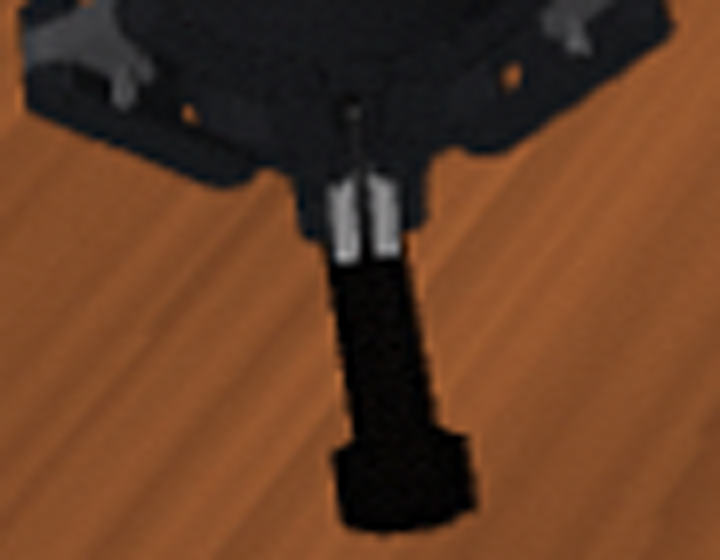

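carry_out([
  {"xyz":[0,0,-15],"twist":[0,0,0],"gripper":0},
  {"xyz":[0,0,-15],"twist":[0,0,0],"gripper":0},
  {"xyz":[0,0,-15],"twist":[0,0,0],"gripper":0},
  {"xyz":[0,0,-15],"twist":[0,0,0],"gripper":0},
  {"xyz":[0,0,0],"twist":[0,0,0],"gripper":0},
])

```text
clock: 5.08
tool_pos: [0.53, 0.1377, 0.0673]
orientation: [1.324, 2.846, 0.004]
ft_force: [0.1, -0.1, 0.6]
grip_width: -0.0001
```

```bash
python3 - <<'E'
from h import *
eyes.grab_frame('wrist')
s=telemetry.read_state();print(s['tool_pos'],s['grip_width'],s['clock'])
p=s['tool_pos']
for n,(x,y) in dict(scene=(270,165),side=(185,215)).items():
    im=eyes.grab_frame(n)[:,:,::-1].copy();u=proj(cam(n),[p,p+[0,0,.0187]]);print(n,u)
    big=cv2.resize(im[y:y+85,x:x+100],None,fx=7,fy=7,interpolation=2)
    for q in u: cv2.circle(big,tuple(int(v) for v in (q-[x,y]+.5)*7),4,(0,255,0),1)
    cv2.imwrite(f'pics/{n}7.png',big)
cv2.imwrite('pics/w7.png',eyes.grab_frame('wrist')[:,:,::-1])
E
```

```text
[0.52920915 0.13753797 0.06622551] 0.00017151264058943894 5.125
scene [[324.39217914 211.84827926]
 [325.49711481 204.7186932 ]]
side [[233.86232102 262.18674426]
 [233.42058286 256.12354296]]
```

View pics/scene7.png

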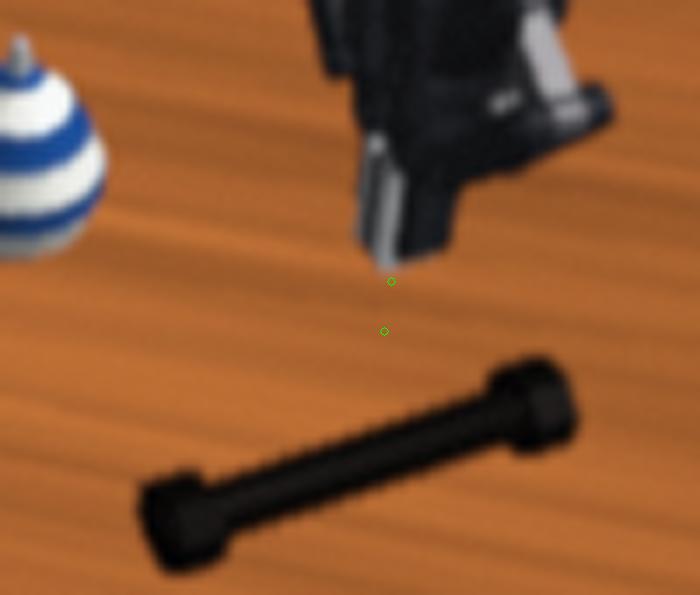

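View pics/side7.png

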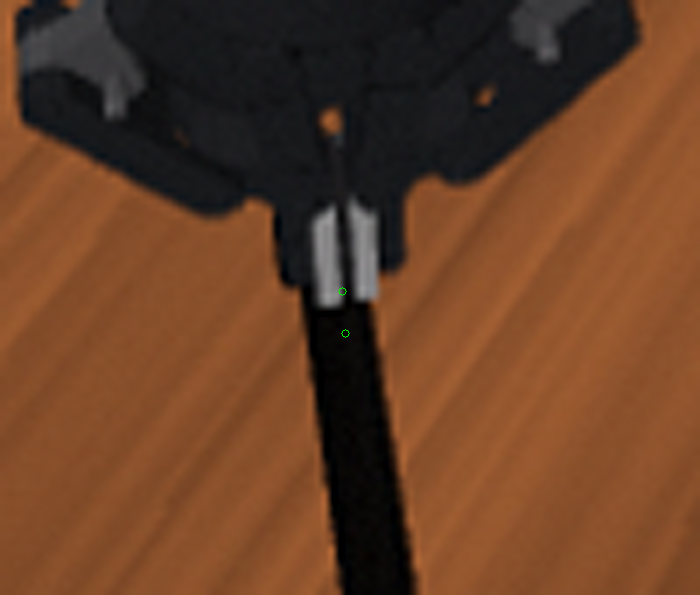

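View pics/w7.png

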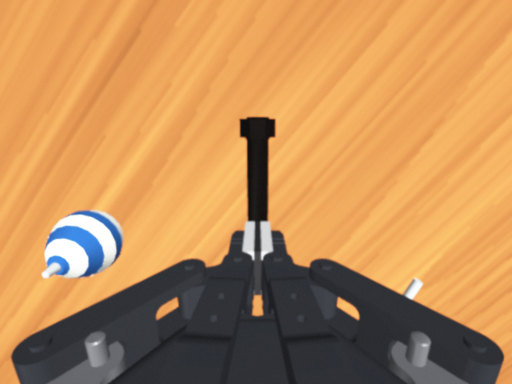

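```bash
python3 - <<'E'
from h import *
p=np.array([.52921,.13754,.06622]);X=np.array([-.643,.766,0])
for h in(0,.01,.0187,.022,.026,.03):
  print(h,((proj(cam('scene'),[p-.011*X+[0,0,h]])-[270,165]+.5)*7).round(),((proj(cam('side'),[p+.011*X+[0,0,h]])-[185,215]+.5)*7).round())
s=dict(tool_pos=p,orientation=telemetry.read_state()['orientation']);c=cam('wrist',s)
for h in(0,.0187,.022,.026):print(proj(c,[p+.011*X+[0,0,h]]))
E
```

```text
0 [[350. 342.]] [[351. 375.]]
0.01 [[354. 316.]] [[350. 352.]]
0.0187 [[357. 292.]] [[348. 333.]]
0.022 [[359. 283.]] [[348. 325.]]
0.026 [[360. 272.]] [[347. 316.]]
0.03 [[362. 261.]] [[347. 306.]]
[[256.90991421 203.57464713]]
[[256.84928044 213.63527201]]
[[256.83718091 215.64311287]]
[[256.82186317 218.18510983]]
```

carry_out([
  {"xyz":[0,0,0],"twist":[0,0,0],"gripper":50},
  {"xyz":[0,0,0],"twist":[0,0,0],"gripper":50},
  {"xyz":[-0.7,0,20],"twist":[0,0,0],"gripper":50},
  {"xyz":[0,0,25],"twist":[0,0,0],"gripper":50},
  {"xyz":[0,0,20],"twist":[0,0,0],"gripper":50},
])

```text
clock: 5.9
tool_pos: [0.5286, 0.1368, -0.0008]
orientation: [-1.325, -2.848, 0.001]
ft_force: [0.2, -0.1, -0.7]
grip_width: 0.0499
```

carry_out([
  {"xyz":[0,0,6],"twist":[0,0,0],"gripper":45},
  {"xyz":[0,0,6],"twist":[0,0,0],"gripper":40},
  {"xyz":[0,0,5],"twist":[0,0,0],"gripper":35},
  {"xyz":[0,0,4],"twist":[0,0,0],"gripper":35},
  {"xyz":[0,0,0],"twist":[0,0,0],"gripper":35},
])

```text
clock: 6.52
tool_pos: [0.529, 0.1368, -0.0207]
orientation: [-1.326, -2.848, 0.0]
ft_force: [0.4, 0.4, 1.1]
grip_width: 0.035
```

```bash
python3 - <<'E'
from h import *
s=telemetry.read_state();print(s['tool_pos'],s['grip_width'],s['ft_force'],s['clock'])
for n,(x,y) in dict(scene=(270,165),side=(185,215)).items():
    im=eyes.grab_frame(n)[:,:,::-1].copy()
    cv2.imwrite(f'pics/{n}8.png',cv2.resize(im[y:y+85,x:x+100],None,fx=7,fy=7,interpolation=2))
cv2.imwrite('pics/w8.png',eyes.grab_frame('wrist')[:,:,::-1])
E
```

```text
[ 0.52896774  0.1368332  -0.02072409] 0.0350076215660733 [0.39531987 0.40040627 1.12235689] 6.525
```

View pics/scene8.png

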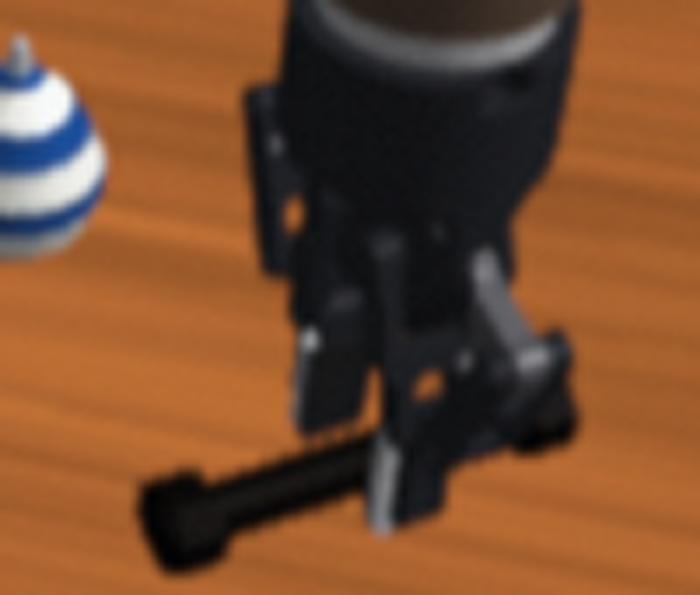

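View pics/side8.png

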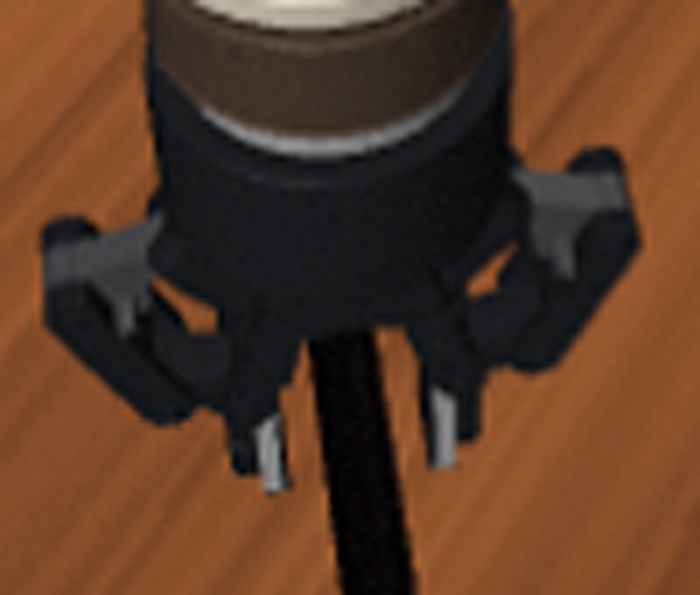

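View pics/w8.png

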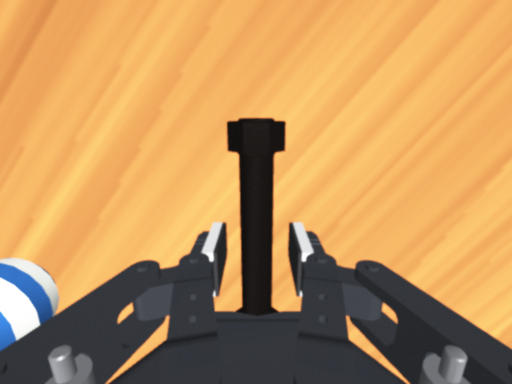

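carry_out([
  {"xyz":[0,0,0],"twist":[0,0,0],"gripper":10},
  {"xyz":[0,0,0],"twist":[0,0,0],"gripper":0},
  {"xyz":[0,0,0],"twist":[0,0,0],"gripper":0},
  {"xyz":[0,0,0],"twist":[0,0,0],"gripper":0},
  {"xyz":[0,0,0],"twist":[0,0,0],"gripper":0},
], force=60)

```text
clock: 7.3
tool_pos: [0.5294, 0.1369, -0.0202]
orientation: [1.325, 2.848, 0.001]
ft_force: [-0.6, -0.1, 5.8]
grip_width: 0.0156
```

carry_out([
  {"xyz":[0,0,0],"twist":[0,0,0],"gripper":30},
  {"xyz":[0,0,0],"twist":[0,0,0],"gripper":30},
  {"xyz":[0,0,3],"twist":[0,0,0],"gripper":30},
  {"xyz":[0,0,3],"twist":[0,0,0],"gripper":30},
  {"xyz":[0,0,2],"twist":[0,0,0],"gripper":30},
], force=60)

```text
clock: 7.92
tool_pos: [0.5287, 0.1368, -0.0292]
orientation: [-1.325, -2.848, 0.001]
ft_force: [0.8, -0.3, -0.3]
grip_width: 0.0304
```

```bash
python3 - <<'E'
from h import *
eyes.grab_frame('wrist')
s=telemetry.read_state();print(s['tool_pos'],s['grip_width'],s['ft_force'],s['clock'])
for n,(x,y) in dict(scene=(270,165),side=(185,215)).items():
    im=eyes.grab_frame(n)[:,:,::-1].copy()
    cv2.imwrite(f'pics/{n}9.png',cv2.resize(im[y:y+85,x:x+100],None,fx=7,fy=7,interpolation=2))
E
```

```text
[ 0.52859705  0.13675535 -0.02932796] 0.029787829010681437 [ 0.59444121  0.59068645 -0.54029064] 7.975
```

View pics/scene9.png

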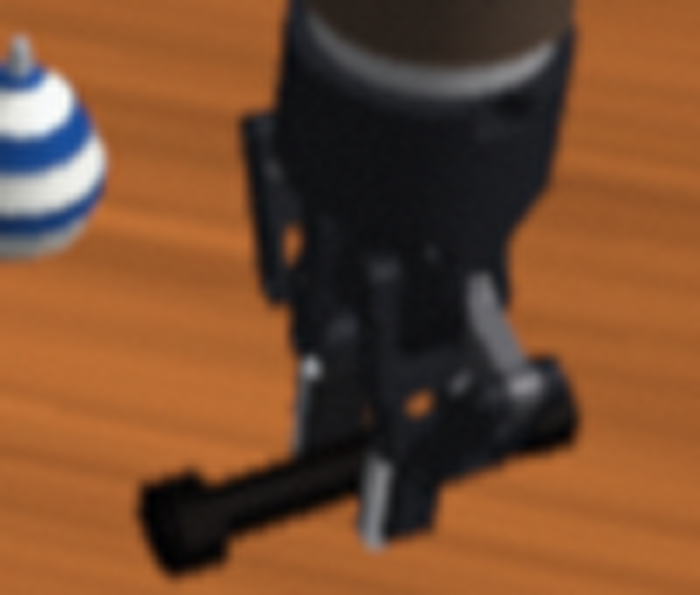

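View pics/side9.png

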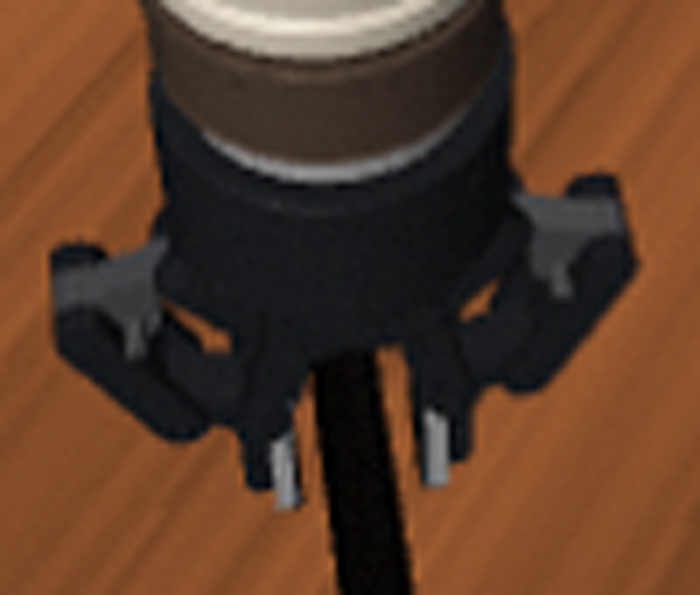

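carry_out([
  {"xyz":[0,0,1],"twist":[0,0,0],"gripper":10},
  {"xyz":[0,0,0],"twist":[0,0,0],"gripper":0},
  {"xyz":[0,0,0],"twist":[0,0,0],"gripper":0},
  {"xyz":[0,0,0],"twist":[0,0,0],"gripper":0},
  {"xyz":[0,0,0],"twist":[0,0,0],"gripper":0},
], force=60)

```text
clock: 8.7
tool_pos: [0.5293, 0.137, -0.0291]
orientation: [1.325, 2.848, 0.001]
ft_force: [-1.9, -0.4, 5.7]
grip_width: 0.0161
```

carry_out([
  {"xyz":[0,0,-5],"twist":[0,0,0],"gripper":0},
  {"xyz":[0,0,-5],"twist":[0,0,0],"gripper":0},
  {"xyz":[0,0,-10],"twist":[0,0,0],"gripper":0},
  {"xyz":[0,0,-10],"twist":[0,0,0],"gripper":0},
  {"xyz":[0,0,-10],"twist":[0,0,0],"gripper":0},
])

```text
clock: 9.32
tool_pos: [0.5292, 0.1369, 0.0112]
orientation: [1.325, 2.848, 0.001]
ft_force: [0.1, -0.1, -2.0]
grip_width: 0.016
```

```bash
python3 - <<'E'
from h import *
eyes.grab_frame('wrist')
s=telemetry.read_state();print(s['tool_pos'],s['grip_width'],s['ft_force'],s['ft_torque'],s['clock'])
for n,(x,y) in dict(scene=(270,165),side=(185,215)).items():
    im=eyes.grab_frame(n)[:,:,::-1].copy()
    cv2.imwrite(f'pics/{n}10.png',cv2.resize(im[y:y+85,x:x+100],None,fx=7,fy=7,interpolation=2))
cv2.imwrite('pics/w10.png',eyes.grab_frame('wrist')[:,:,::-1])
E
```

```text
[0.53026002 0.13716865 0.0126127 ] 0.01609256624254316 [ 0.06928469  0.43535205 -0.88130821] [-0.01504013  0.06332995  0.0009102 ] 9.375
```

View pics/scene10.png

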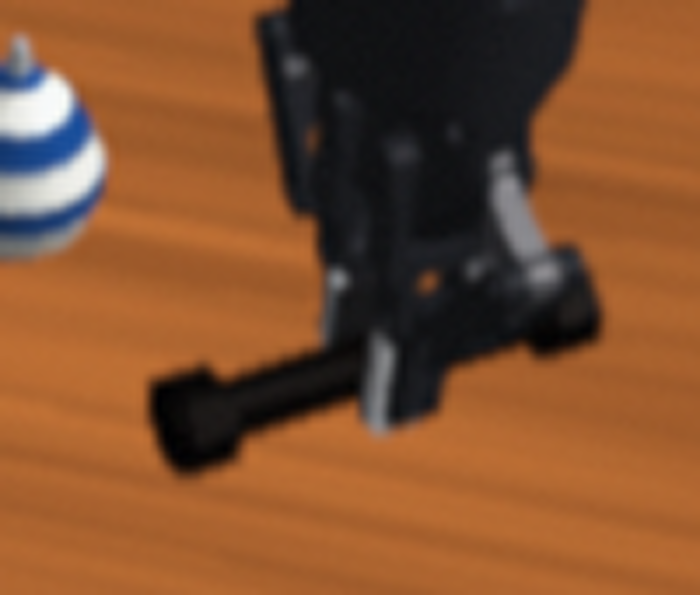

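View pics/w10.png

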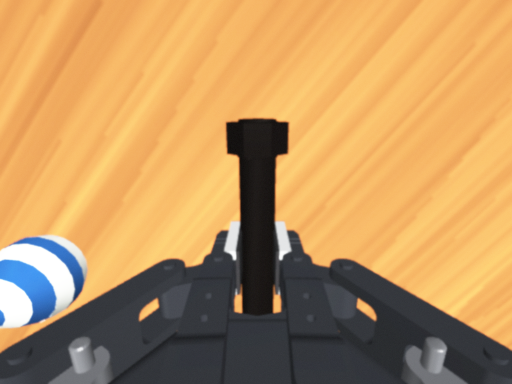

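carry_out([
  {"xyz":[0,0,-25],"twist":[0,0,0],"gripper":0},
  {"xyz":[0,0,-32],"twist":[0,0,0],"gripper":0},
  {"xyz":[0,0,-35],"twist":[0,0,0],"gripper":0},
  {"xyz":[0,0,-33],"twist":[0,0,0],"gripper":0},
  {"xyz":[0,0,-25],"twist":[0,0,0],"gripper":0},
])

```text
clock: 10.15
tool_pos: [0.5291, 0.1369, 0.1614]
orientation: [1.325, 2.848, 0.0]
ft_force: [0.9, -0.1, -1.7]
grip_width: 0.0161
```

```bash
python3 - <<'E'
from h import *
plan([.542,-.167,.163],-19.3,10,0)
E
```

```text
cur [0.5291 0.1369 0.1614] yaw 40.09 turn -59.39 q [0.25 0.35 0.05 1.27 0.   1.12] f [ 0.86 -0.13 -1.74] w 0.0161 t 10.15
{"xyz":[-24.1, -18.6, -0.2],"twist":[0.0, -0.0, 5.9],"gripper":0},
{"xyz":[-25.8, -16.0, -0.1],"twist":[0.0, -0.0, 5.9],"gripper":0},
{"xyz":[-27.4, -13.2, -0.2],"twist":[0.0, -0.0, 5.9],"gripper":0},
{"xyz":[-28.6, -10.4, -0.2],"twist":[0.0, -0.0, 5.9],"gripper":0},
{"xyz":[-29.5, -7.4, -0.1],"twist":[0.0, -0.0, 5.9],"gripper":0},
{"xyz":[-30.1, -4.3, -0.2],"twist":[0.0, -0.0, 5.9],"gripper":0},
{"xyz":[-30.4, -1.2, -0.2],"twist":[0.0, -0.0, 5.9],"gripper":0},
{"xyz":[-30.4, 1.9, -0.1],"twist":[0.0, -0.0, 5.9],"gripper":0},
{"xyz":[-29.9, 5.1, -0.2],"twist":[0.0, -0.0, 5.9],"gripper":0},
{"xyz":[-29.4, 8.1, -0.2],"twist":[0.0, -0.0, 5.9],"gripper":0},
```

carry_out([
  {"xyz":[-24.1,-18.6,0],"twist":[0,0,5.9],"gripper":0},
  {"xyz":[-25.8,-16,0],"twist":[0,0,5.9],"gripper":0},
  {"xyz":[-27.4,-13.2,0],"twist":[0,0,5.9],"gripper":0},
  {"xyz":[-28.6,-10.4,0],"twist":[0,0,5.9],"gripper":0},
  {"xyz":[-29.5,-7.4,0],"twist":[0,0,5.9],"gripper":0},
])

```text
clock: 10.78
tool_pos: [0.535, -0.016, 0.1597]
orientation: [-2.01, -2.413, 0.001]
ft_force: [-0.2, 0.3, -0.5]
grip_width: 0.0159
```

carry_out([
  {"xyz":[-30.1,-4.3,0],"twist":[0,0,5.9],"gripper":0},
  {"xyz":[-30.4,-1.2,0],"twist":[0,0,5.9],"gripper":0},
  {"xyz":[-30.4,1.9,0],"twist":[0,0,5.9],"gripper":0},
  {"xyz":[-29.9,5.1,0],"twist":[0,0,5.9],"gripper":0},
  {"xyz":[-29.4,8.1,0],"twist":[0,0,5.9],"gripper":0},
])

```text
clock: 11.4
tool_pos: [0.5415, -0.1679, 0.1596]
orientation: [-2.558, -1.821, 0.001]
ft_force: [0.3, -0.1, -1.1]
grip_width: 0.016
```

```bash
python3 - <<'E'
from h import *
eyes.grab_frame('wrist');eyes.grab_frame('wrist')
s=telemetry.read_state();print(s['tool_pos'],s['orientation'],s['grip_width'],s['ft_force'],s['ft_torque'],s['clock'])
np.savez('w11.npz',**{k:s[k] for k in('tool_pos','orientation')})
for n,(x,y) in dict(scene=(130,90),side=(230,70)).items():
    im=eyes.grab_frame(n)[:,:,::-1].copy();cv2.imwrite(f'pics/{n}11f.png',im)
    cv2.imwrite(f'pics/{n}11.png',cv2.resize(im[y:y+140,x:x+130],None,fx=5,fy=4.28,interpolation=2))
cv2.imwrite('pics/w11.png',eyes.grab_frame('wrist')[:,:,::-1])
plan([.542,-.167,.163],-19.3,5,0)
E
```

```text
[ 0.54151964 -0.16978585  0.15944173] [-2.56042179e+00 -1.82030961e+00  2.02436219e-03] 0.015526968723159172 [-0.26996676  0.4677018  -1.32850201] [ 0.0290947  -0.00135146 -0.03793708] 11.5
cur [ 0.5415 -0.1667  0.1597] yaw -18.89 turn -0.41 q [-0.3   0.39  0.11  1.29  0.    1.6 ] f [-0.39  0.84 -1.61] w 0.0159 t 11.65
{"xyz":[-0.0, 0.1, -0.7],"twist":[-0.0, -0.0, 0.1],"gripper":0},
{"xyz":[-0.1, 0.1, -0.6],"twist":[-0.0, -0.0, 0.1],"gripper":0},
{"xyz":[0.0, 0.1, -0.7],"twist":[-0.0, -0.0, 0.1],"gripper":0},
{"xyz":[-0.0, 0.2, -0.6],"twist":[-0.0, -0.0, 0.1],"gripper":0},
{"xyz":[-0.0, 0.1, -0.7],"twist":[-0.0, -0.0, 0.1],"gripper":0},
```

View pics/scene11f.png

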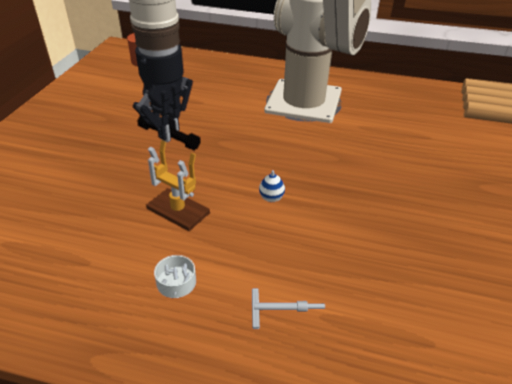

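View pics/side11.png

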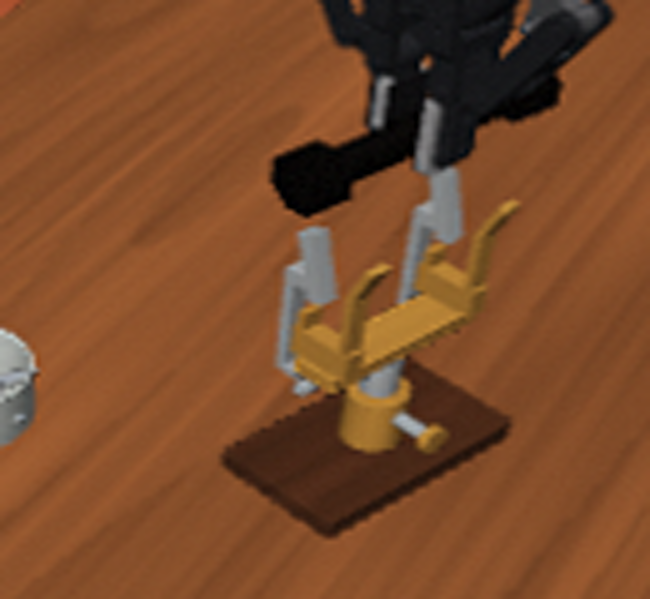

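View pics/w11.png

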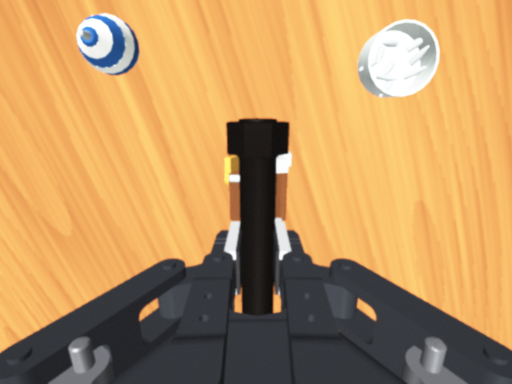

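```bash
python3 - <<'E'
from h import *
im=cv2.imread('pics/w11.png')
cv2.imwrite('pics/w11c.png',cv2.resize(im[110:240,200:320],None,fx=6,fy=4.6,interpolation=2))
for r in(185,200,212):
    print(r,[tuple(int(v) for v in im[r,c]) for c in list(range(224,246))]);print([tuple(int(v) for v in im[r,c]) for c in list(range(270,294))])
E
```

```text
185 [(94, 173, 240), (90, 172, 237), (95, 183, 238), (98, 188, 239), (82, 166, 228), (69, 134, 198), (61, 108, 173), (62, 103, 169), (62, 105, 170), (62, 104, 169), (61, 101, 166), (63, 102, 168), (64, 103, 168), (63, 102, 166), (56, 93, 151), (41, 64, 107), (22, 30, 49), (16, 20, 23), (16, 19, 22), (18, 20, 23), (18, 20, 22), (19, 20, 24)]
[(16, 18, 20), (15, 18, 20), (15, 16, 20), (12, 15, 19), (16, 22, 33), (30, 48, 76), (45, 75, 123), (55, 92, 150), (57, 96, 157), (58, 100, 164), (59, 101, 165), (62, 103, 170), (62, 106, 173), (65, 108, 177), (64, 107, 176), (62, 104, 171), (68, 117, 187), (85, 153, 228), (100, 178, 244), (104, 185, 248), (106, 187, 248), (106, 188, 249), (106, 189, 249), (107, 190, 249)]
200 [(102, 182, 246), (99, 179, 245), (99, 175, 243), (96, 172, 241), (94, 168, 240), (84, 151, 229), (67, 117, 189), (64, 106, 172), (64, 106, 172), (62, 104, 170), (62, 104, 169), (61, 102, 169), (60, 103, 169), (61, 103, 170), (60, 99, 165), (47, 77, 133), (26, 39, 64), (17, 17, 23), (15, 16, 19), (16, 18, 22), (18, 21, 23), (20, 22, 24)]
[(16, 17, 20), (15, 18, 21), (14, 16,
[... 363 characters left out ...]
03, 184, 247), (101, 182, 246), (101, 183, 246), (100, 179, 244), (86, 156, 232), (68, 119, 191), (62, 104, 171), (62, 105, 171), (63, 106, 172), (62, 104, 171), (65, 106, 171), (62, 103, 170), (64, 105, 172), (62, 102, 167), (47, 80, 135), (29, 44, 72), (19, 21, 28), (18, 20, 24), (18, 20, 22), (18, 20, 23), (20, 21, 24)]
[(15, 17, 20), (16, 17, 20), (12, 14, 18), (12, 15, 19), (20, 30, 47), (38, 62, 102), (53, 88, 144), (56, 93, 154), (58, 95, 156), (58, 99, 162), (63, 103, 170), (65, 107, 174), (66, 109, 177), (65, 108, 177), (63, 104, 173), (65, 112, 181), (81, 144, 220), (93, 169, 239), (101, 180, 245), (104, 185, 248), (107, 190, 249), (107, 191, 249), (109, 192, 250), (106, 190, 249)]
```

View pics/w11c.png

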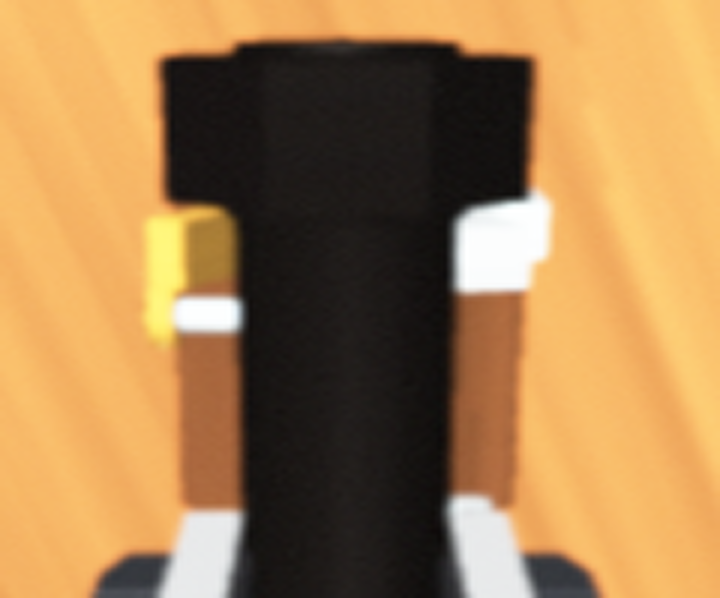

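```bash
python3 - <<'E'
from h import *
s=dict(np.load('w11.npz'));c=cam('wrist',s);im=cv2.imread('pics/w11.png').astype(float)[:,:,1]
Rm=R.from_rotvec(s['orientation']).as_matrix();print(Rm.round(4))
L=[];Rr=[];HL=[];HR=[]
def cross(r,a,b,th):
    v=im[r,a:b];
    for i in range(len(v)-1):
        if (v[i]-th)*(v[i+1]-th)<=0 and v[i]!=v[i+1]: return a+i+(th-v[i])/(v[i+1]-v[i])
rows=range(186,216)
for r in rows:
    L.append([cross(r,224,236,140),r]);Rr.append([cross(r,281,294,140),r]);HL.append([cross(r,236,246,60),r]);HR.append([cross(r,270,282,60),r])
T=lambda uv,z:((plane(c,uv,z)-s['tool_pos'])@Rm)*1000
for nm,uv,z in(('L',L,.014),('R',Rr,.014),('HL',HL,.2025),('HR',HR,.2025)):
    t=T(np.array(uv,float),z);f=np.polyfit(t[:,0],t[:,1],1);print(nm,t[0].round(2),t[-1].round(2),'ang',np.degrees(np.arctan(f[0])).round(2),'meany',t[:,1].mean().round(2))
E
```

```text
[[ 3.285e-01  9.445e-01 -1.100e-03]
 [ 9.445e-01 -3.285e-01 -7.000e-04]
 [-1.000e-03 -8.000e-04 -1.000e+00]]
L [-17.32 -35.99 145.49] [-54.94 -35.9  145.53] ang 0.15 meany -35.9
R [-17.26  34.23 145.43] [-54.88  33.94 145.47] ang -0.5 meany 33.89
HL [ 34.36 -10.22 -43.09] [ 19.02 -10.27 -43.07] ang 0.35 meany -10.18
HR [ 34.37   7.74 -43.1 ] [ 19.04   7.77 -43.08] ang 0.14 meany 7.73
```

carry_out([
  {"xyz":[0,0.2,8],"twist":[0,0,0],"gripper":0},
  {"xyz":[0,0,10],"twist":[0,0,0],"gripper":0},
  {"xyz":[0,0,11],"twist":[0,0,0],"gripper":0},
  {"xyz":[0,0,10],"twist":[0,0,0],"gripper":0},
  {"xyz":[0,0,5],"twist":[0,0,0],"gripper":0},
])

```text
clock: 12.28
tool_pos: [0.5416, -0.1668, 0.1152]
orientation: [-2.555, -1.826, 0.001]
ft_force: [0.7, 0.3, -2.2]
grip_width: 0.016
```

```bash
python3 - <<'E'
from h import *
for i in range(2):
    eyes.grab_frame('wrist');s=telemetry.read_state();print(s['tool_pos'],s['ft_force'],s['clock'])
for n,(x,y) in dict(scene=(130,90),side=(230,70)).items():
    im=eyes.grab_frame(n)[:,:,::-1].copy()
    cv2.imwrite(f'pics/{n}12.png',cv2.resize(im[y:y+140,x:x+130],None,fx=5,fy=4.28,interpolation=2))
E
```

```text
[ 0.54142947 -0.1668547   0.11482861] [-0.33626313  0.06209643 -1.64331936] 12.325
[ 0.54164022 -0.16696792  0.11543681] [-0.4398768   0.93068095 -1.56732198] 12.375
```

View pics/scene12.png

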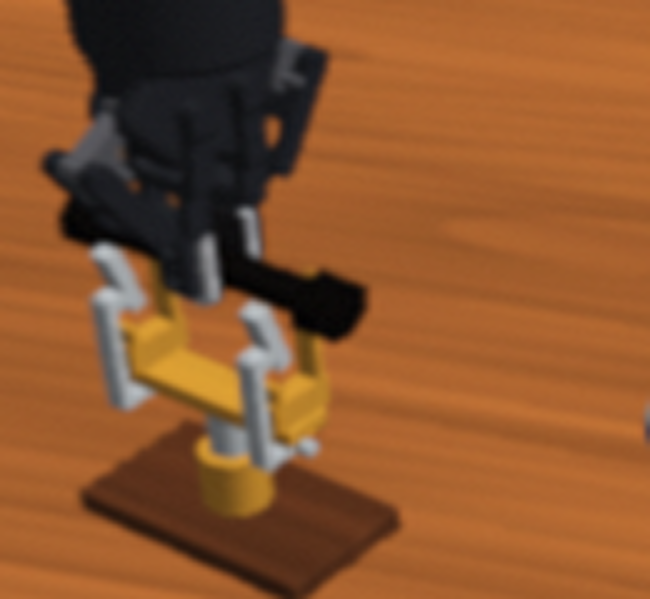

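View pics/side12.png

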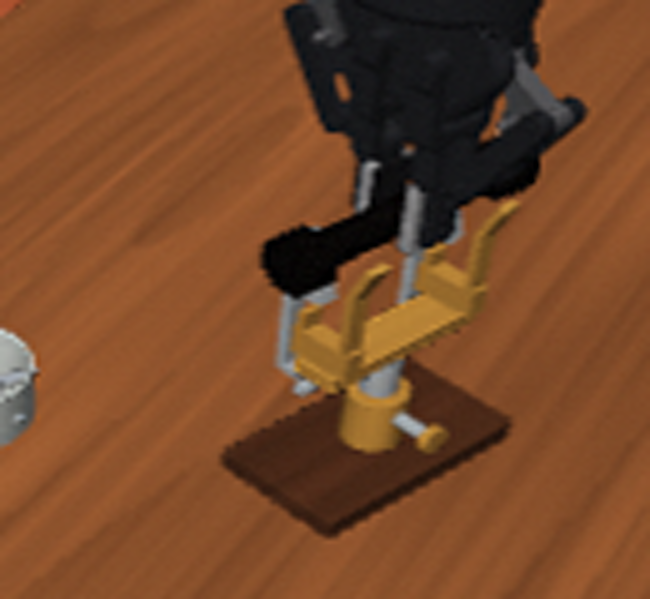

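carry_out([
  {"xyz":[0,0,1.5],"twist":[0,0,0],"gripper":0},
  {"xyz":[0,0,1.5],"twist":[0,0,0],"gripper":0},
  {"xyz":[0,0,1.5],"twist":[0,0,0],"gripper":0},
  {"xyz":[0,0,1.5],"twist":[0,0,0],"gripper":0},
  {"xyz":[0,0,1.5],"twist":[0,0,0],"gripper":0},
])

```text
clock: 13.1
tool_pos: [0.5422, -0.1671, 0.1087]
orientation: [2.556, 1.826, -0.0]
ft_force: [0.3, 0.2, -0.8]
grip_width: 0.0157
```

carry_out([
  {"xyz":[0,0,1.25],"twist":[0,0,0],"gripper":0},
  {"xyz":[0,0,1.25],"twist":[0,0,0],"gripper":0},
  {"xyz":[0,0,1.25],"twist":[0,0,0],"gripper":0},
  {"xyz":[0,0,1.25],"twist":[0,0,0],"gripper":0},
  {"xyz":[0,0,1.25],"twist":[0,0,0],"gripper":0},
])

```text
clock: 13.72
tool_pos: [0.5419, -0.1671, 0.1026]
orientation: [-2.556, -1.826, 0.0]
ft_force: [-1.5, 0.1, -0.2]
grip_width: 0.0159
```

carry_out([
  {"xyz":[0,0,1.25],"twist":[0,0,0],"gripper":0},
  {"xyz":[0,0,1.25],"twist":[0,0,0],"gripper":0},
  {"xyz":[0,0,1.25],"twist":[0,0,0],"gripper":0},
  {"xyz":[0,0,1.25],"twist":[0,0,0],"gripper":0},
  {"xyz":[0,0,1.25],"twist":[0,0,0],"gripper":0},
])

```text
clock: 14.35
tool_pos: [0.5421, -0.1671, 0.0962]
orientation: [-2.556, -1.826, 0.0]
ft_force: [-1.7, -0.5, 0.6]
grip_width: 0.0156
```

carry_out([
  {"xyz":[0,0,1.25],"twist":[0,0,0],"gripper":0},
  {"xyz":[0,0,1.25],"twist":[0,0,0],"gripper":0},
  {"xyz":[0,0,1.25],"twist":[0,0,0],"gripper":0},
  {"xyz":[0,0,1.25],"twist":[0,0,0],"gripper":0},
  {"xyz":[0,0,1.25],"twist":[0,0,0],"gripper":0},
])

```text
clock: 14.98
tool_pos: [0.5421, -0.1671, 0.09]
orientation: [-2.556, -1.826, 0.0]
ft_force: [-2.3, 0.6, 2.4]
grip_width: 0.0158
```

carry_out([
  {"xyz":[0,0,1.25],"twist":[0,0,0],"gripper":0},
  {"xyz":[0,0,1.25],"twist":[0,0,0],"gripper":0},
  {"xyz":[0,0,1.25],"twist":[0,0,0],"gripper":0},
  {"xyz":[0,0,1.25],"twist":[0,0,0],"gripper":0},
  {"xyz":[0,0,1.25],"twist":[0,0,0],"gripper":0},
])

```text
clock: 15.6
tool_pos: [0.5421, -0.1671, 0.0838]
orientation: [-2.556, -1.826, 0.0]
ft_force: [-2.6, 1.2, 2.1]
grip_width: 0.0158
```

carry_out([
  {"xyz":[0,0,1.2],"twist":[0,0,0],"gripper":0},
  {"xyz":[0,0,1.2],"twist":[0,0,0],"gripper":0},
  {"xyz":[0,0,1.2],"twist":[0,0,0],"gripper":0},
  {"xyz":[0,0,1.2],"twist":[0,0,0],"gripper":0},
  {"xyz":[0,0,1.2],"twist":[0,0,0],"gripper":0},
])

```text
clock: 16.23
tool_pos: [0.5417, -0.167, 0.0773]
orientation: [-2.556, -1.826, 0.001]
ft_force: [-3.3, 1.4, 0.4]
grip_width: 0.0158
```

carry_out([
  {"xyz":[0,0,1],"twist":[0,0,0],"gripper":0},
  {"xyz":[0,0,1],"twist":[0,0,0],"gripper":0},
  {"xyz":[0,0,1],"twist":[0,0,0],"gripper":0},
  {"xyz":[0,0,1],"twist":[0,0,0],"gripper":0},
  {"xyz":[0,0,0],"twist":[0,0,0],"gripper":0},
])

```text
clock: 16.85
tool_pos: [0.5419, -0.167, 0.0734]
orientation: [-2.555, -1.826, 0.001]
ft_force: [-3.9, 0.9, -2.9]
grip_width: 0.0159
```

carry_out([
  {"xyz":[0,0,1],"twist":[0,0,0],"gripper":0},
  {"xyz":[0,0,1],"twist":[0,0,0],"gripper":0},
  {"xyz":[0,0,1],"twist":[0,0,0],"gripper":0},
  {"xyz":[0,0,0.6],"twist":[0,0,0],"gripper":0},
  {"xyz":[0,0,0],"twist":[0,0,0],"gripper":0},
])

```text
clock: 17.48
tool_pos: [0.5428, -0.1673, 0.0703]
orientation: [2.555, 1.826, 0.001]
ft_force: [-1.0, -0.4, -3.8]
grip_width: 0.0159
```

carry_out([
  {"xyz":[0,0,0.6],"twist":[0,0,0],"gripper":0},
  {"xyz":[0,0,0.6],"twist":[0,0,0],"gripper":0},
  {"xyz":[0,0,0.6],"twist":[0,0,0],"gripper":0},
  {"xyz":[0,0,0.6],"twist":[0,0,0],"gripper":0},
  {"xyz":[0,0,0],"twist":[0,0,0],"gripper":0},
])

```text
clock: 18.1
tool_pos: [0.5426, -0.1672, 0.068]
orientation: [2.556, 1.826, 0.001]
ft_force: [0.6, -0.2, -0.7]
grip_width: 0.016
```

carry_out([
  {"xyz":[0,0,0.4],"twist":[0,0,0],"gripper":0},
  {"xyz":[0,0,0.4],"twist":[0,0,0],"gripper":0},
  {"xyz":[0,0,0.4],"twist":[0,0,0],"gripper":0},
  {"xyz":[0,0,0],"twist":[0,0,0],"gripper":0},
  {"xyz":[0,0,0],"twist":[0,0,0],"gripper":0},
])

```text
clock: 18.73
tool_pos: [0.5427, -0.1673, 0.0679]
orientation: [2.555, 1.826, 0.002]
ft_force: [-1.4, 1.5, 6.8]
grip_width: 0.0157
```

```bash
python3 - <<'E'
from h import *
for n,(x,y) in dict(scene=(130,90),side=(230,70)).items():
    im=eyes.grab_frame(n)[:,:,::-1].copy()
    cv2.imwrite(f'pics/{n}13.png',cv2.resize(im[y:y+140,x:x+130],None,fx=5,fy=4.28,interpolation=2))
s=telemetry.read_state();print(s['tool_pos'],s['ft_force'],s['clock'])
E
```

```text
[ 0.54268841 -0.16726112  0.06791564] [-2.07379621  0.63883331  7.10315398] 18.825
```

View pics/side13.png

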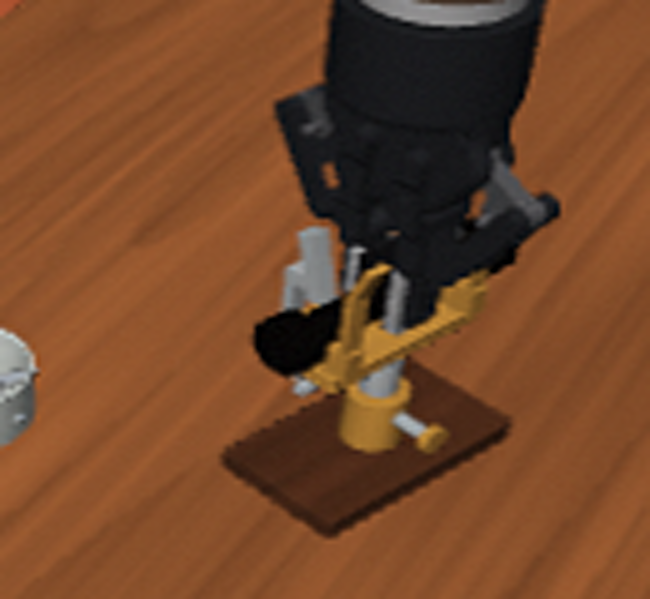

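View pics/scene13.png

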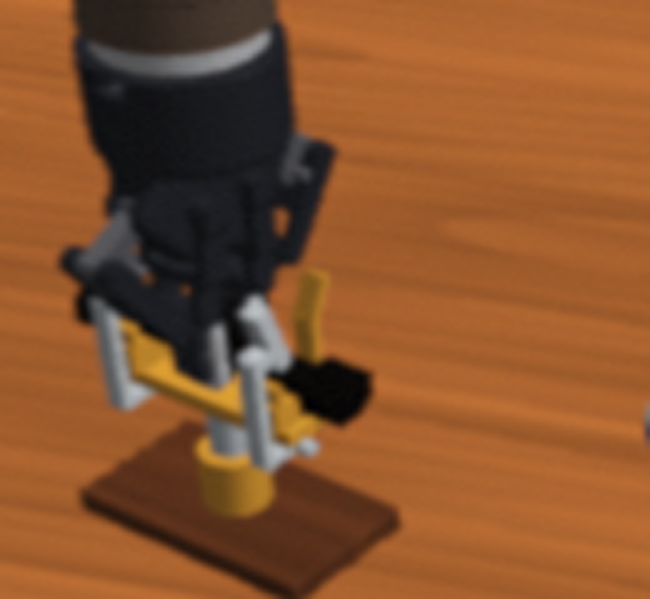

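carry_out([
  {"xyz":[0,0,-0.6],"twist":[0,0,0],"gripper":0},
  {"xyz":[0,0,0],"twist":[0,0,0],"gripper":18},
  {"xyz":[0,0,0],"twist":[0,0,0],"gripper":26},
  {"xyz":[0,0,0],"twist":[0,0,0],"gripper":34},
  {"xyz":[0,0,0],"twist":[0,0,0],"gripper":34},
], force=20)

```text
clock: 19.45
tool_pos: [0.542, -0.1671, 0.0669]
orientation: [-2.556, -1.826, 0.001]
ft_force: [-0.0, -0.1, -0.7]
grip_width: 0.0338
```

```bash
python3 - <<'E'
from h import *
im=eyes.grab_frame('wrist')[:,:,::-1];cv2.imwrite('pics/w14.png',im)
s=telemetry.read_state();print(s['tool_pos'],s['ft_force'],s['clock'],s['grip_width'])
E
```

```text
[ 0.54202983 -0.16709629  0.06697471] [ 0.55462336 -0.15238119  0.20917796] 19.5 0.03381089751734626
```

View pics/w14.png

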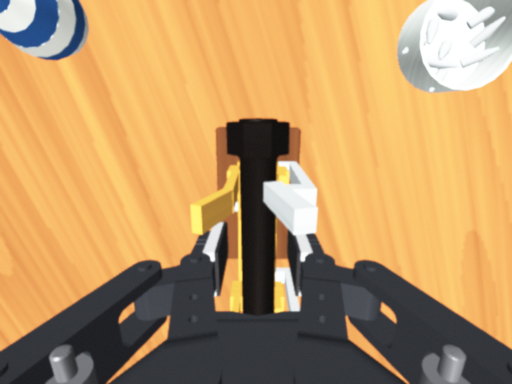

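carry_out([
  {"xyz":[0,0,-5],"twist":[0,0,0],"gripper":34},
  {"xyz":[0,0,-15],"twist":[0,0,0],"gripper":34},
  {"xyz":[0,0,-30],"twist":[0,0,0],"gripper":34},
  {"xyz":[0,0,-45],"twist":[0,0,0],"gripper":34},
  {"xyz":[0,0,-45],"twist":[0,0,0],"gripper":34},
])

```text
clock: 20.12
tool_pos: [0.5422, -0.1671, 0.2098]
orientation: [2.555, 1.826, 0.001]
ft_force: [0.8, 0.4, 0.1]
grip_width: 0.0342
```

carry_out([
  {"xyz":[0,0,-20],"twist":[0,0,0],"gripper":34},
  {"xyz":[0,0,0],"twist":[0,0,0],"gripper":34},
  {"xyz":[0,0,0],"twist":[0,0,0],"gripper":34},
  {"xyz":[0,0,0],"twist":[0,0,0],"gripper":34},
  {"xyz":[0,0,0],"twist":[0,0,0],"gripper":34},
])

```text
clock: 20.75
tool_pos: [0.5416, -0.1669, 0.226]
orientation: [-2.555, -1.825, 0.002]
ft_force: [-0.3, 0.1, 0.8]
grip_width: 0.0341
```

```bash
python3 - <<'E'
from h import *
for n,(x,y) in dict(scene=(130,100),side=(240,80)).items():
    im=eyes.grab_frame(n)[:,:,::-1].copy();cv2.imwrite(f'pics/{n}15f.png',im)
    cv2.imwrite(f'pics/{n}15.png',cv2.resize(im[y:y+120,x:x+110],None,fx=5,fy=5,interpolation=2))
cv2.imwrite('pics/w15.png',eyes.grab_frame('wrist')[:,:,::-1])
s=telemetry.read_state();print(s['tool_pos'],s['ft_force'],s['clock'])
E
```

```text
[ 0.54195462 -0.16705692  0.22666344] [ 0.13297714 -0.43171938 -0.05400965] 20.9
```

View pics/scene15.png

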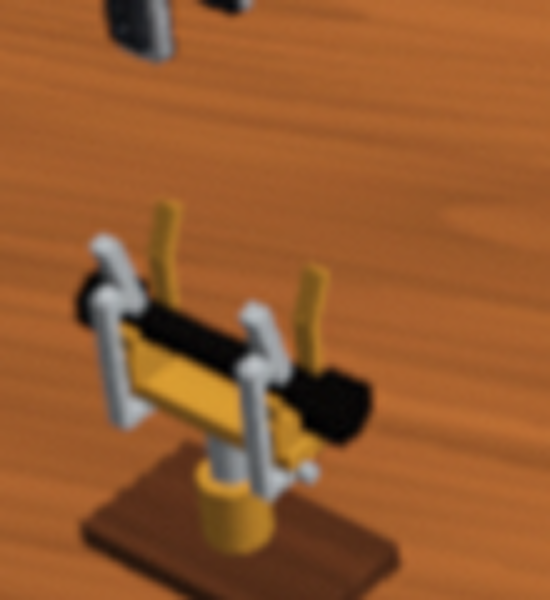

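View pics/side15.png

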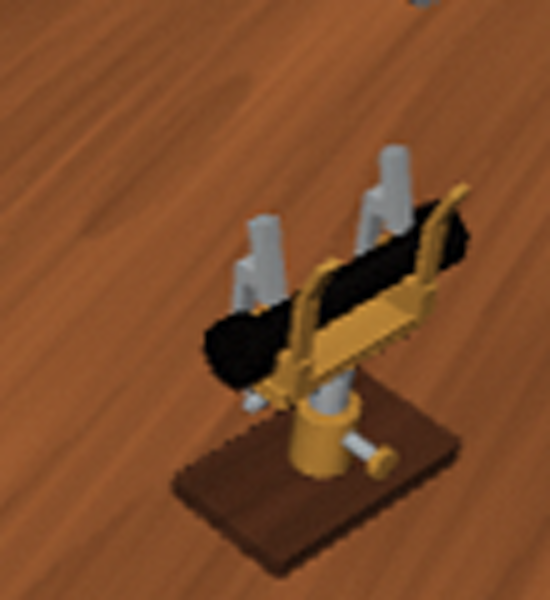

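View pics/w15.png

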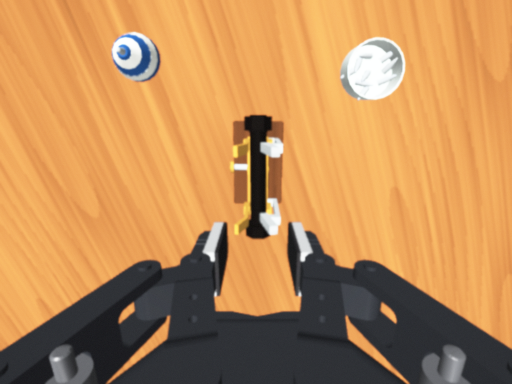

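```bash
python3 - <<'E'
from h import *
s=telemetry.read_state();c=cam('wrist',s);Rm=R.from_rotvec(s['orientation']).as_matrix()
P=plane(c,[[258,115.5],[258,237.5]],.111);print(((P-s['tool_pos'])@Rm*1000).round(1),P.mean(0))
F=plane(c,[[258,121],[258,203]],.014);print(((F-s['tool_pos'])@Rm*1000).round(1))
a,b=cam('scene'),cam('side')
for n,c in(('scene',a),('side',b)):
    im=cv2.imread(f'pics/{n}15f.png');print(n,proj(c,[[.542-.32*.06,-.167-.947*.06,.111],[.542+.32*.06,-.167+.947*.06,.111]]).round(1))
from bench import ticket
print(ticket.hand_in())
E
```

```text
[[ 65.9  -0.6 115.7]
 [-71.2  -0.5 115.7]] [ 0.54045239 -0.16934834  0.111     ]
[[ 57.2  -0.4 212.7]
 [-62.1  -0.3 212.7]]
scene [[151.7 159.9]
 [197.8 181.3]]
side [[326.3 126.9]
 [286.8 150.3]]
the job is handed in; nothing more can be done
None
```

The handle is clipped in the stand under the jaw's noses, the gripper is clear above it, and the job is handed in at about 21 s. The hand-in gave no verdict.

**First grasp failed:** The fingertips are really about 30 mm or more short of the reported TCP, so the first close passed over the shaft without touching it. A second close pinched the shaft too high. I lowered the gripper a further 9 mm, to a reported TCP of −29 mm, and that grasp held. The pads read about 16 mm on the 18 mm shaft throughout.

**Placing:** Before the descent, the wrist picture showed the handle within about 0.2 mm across and 0.5° of the stand. I came down at about 10 mm/s or slower. The jaw's push rose to about 4 N and then dropped away. The floor showed as a push of about 8 N with the handle's axis near 111 mm, which I worked out from the tool height. These forces are readings at the end of each move, so I did not see peaks in between.

**Last checks:**
- **Jaw:** The noses lie over the shaft, and the jaw tops are in the same place in the scene picture as at the start, so it looks shut.
- **Handle:** It appears level in both forks. Its middle is about 0.2 mm off the foot's middle both along and across, good to 1–3 mm.
- **Robot:** The wrist force was near zero, and the arm touches nothing.
- **Bystanders:** I did not measure whether the top, key and tin moved. The arm kept clear of all three and never touched them. The last wrist picture shows the top upright and the tin; the key I last saw in an earlier scene picture.

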